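# Shim the sunken foot of the capping press

### The job

The bench capping press stands nose-down: take the pry bar, lever the press's front edge up over the fulcrum block at the yellow mark, swing the bar's tail under the yellow keeper and let go so that the press stays up. Slide the shim fully home under the front foot at the blue mark and bear its tab firmly but not hard (about 10 N) on the press's red bumper for a second, so that it is surely seated; then unhook the bar, let the press settle on the shim, and lay the bar flat on the bench clear of everything. Be gentle: do not ram, shove or heave the press, do not touch it with the fingers, and leave the glassware and other things alone.

Things in the scene. Friction and masses are not known exactly. Their poses are not given: they have to be found in the camera images.
- press_pry (a point): Lower edge of the front face of the press's base plate, below the yellow mark: the prying place. x: front to rear of the press, into the gap, square to the front edge; y: along the edge, from blue mark to yellow; z: up out of the plate. At the start the front is sunk and nose-down 2.2 degrees: this edge is 13 mm above the bench, with an open gap below it for the bar's tip, to go in about 16 mm.
- press_foot (a point): Underside centre of the press's only front foot: round, 30 dia, 85 mm to -y of the prying point, 30 mm in from the front edge, below the blue mark. At the start at height 0, finally on the shim (6 mm). In front of it a red bumper (12 dia, 9 mm above the plate's lower edge) stands 2 to 20 mm out of the front face; how far is set anew each time and not reported. Axes as press_pry.
- press_rear (a point): Middle of the foot of the press's rear rail, on the bench. Same axes as press_pry.
- fulcrum_ridge (a point): Top of the rounded steel ridge (16 dia, 50 long, along y) of the fulcrum: wooden block 40 x 50 x 14, fixed to the bench about 44 mm in front of the prying place; the ridge top is 22 mm above the bench. Axes as the press (x towards the press). The bar's underside rests on it.
- keeper_mouth (a point): Keeper: fixed yellow post with a roof like an upside-down L, 55 tall, open towards -y, about 270 mm in front of the press. This point: middle of the roof's underside, 44 mm above the bench, 37 mm to +y of the straight prying line. The roof is 20 (x) x 40 (y) and ends 20 mm to -y of this point; the post's face is 13 mm to +y. Axes as the press. The bar's tail, swung to +y under it, stays down.
- bar_grip (a point): Pry bar, 0.4 kg, 311 long. This point: centre of its orange handle (120 long x 20 wide x 28 tall), 14 mm above the bar's flat underside. x: along the bar to its tip; z: up. Steel blade 24 wide x 5 thick, underside flush with the handle's, ends in the tip 206 mm ahead of this point. Tail: round rod 12 dia from 60 to 105 mm behind it, its axis 4 mm lower than this point.
- shim_tab (a point): Shim, 0.14 kg: steel tongue 60 long x 40 wide x 6 thick with a blue upright tab 40 long (x) x 16 wide (y) x 48 tall at its end. This point: centre of the tab, 24 mm above the underside. x: from the tab along the tongue, whose tip is 80 mm ahead. Fully home, the tab's front face (20 mm ahead) meets the red bumper on the press's front face.
- shim_seat (a point): Point on top of the shim's tongue, 61 mm ahead of the tab's centre; fully home it lies within 11 mm (in or out) of the centre of the press's front foot, seen from above. Axes as shim_tab.
- press: Green cast-iron bench capping press, 4.2 to 5.8 kg, loose: base plate 200 deep x 180 wide x 22 thick, column and lever behind. Origin on the bench below the plate's middle, 100 mm behind the front edge; x front to rear. It turns about its rear rail when the front is raised: 18 to 26 N of lift at the front edge, raised 9 to 11 mm at the foot when the bar is in the keeper.
- bar: The whole pry bar; origin 14 mm below bar_grip.
- shim: The whole shim; origin on its underside, below the tab's front face.
- fulcrum: The whole fulcrum block; origin on the bench below the ridge.
- keeper: The whole keeper; origin on the bench 12 mm to +y of keeper_mouth.
- bottle_a: amber glass bottle, 60 dia x 110 tall, white cap (mm); a bystander: leave alone. Origin under its centre.
- bottle_b: small amber bottle, 48 dia x 85 tall, black cap (mm); a bystander: leave alone. Origin under its centre.
- cylinder: measuring cylinder, 175 tall, red foot 68 dia (mm); a bystander: leave alone. Origin under its centre.
- beaker: glass beaker, 70 dia x 85 tall (mm); a bystander: leave alone. Origin under its centre.
- jar: white jar, 60 dia x 55 tall (mm); a bystander: leave alone. Origin under its centre.
- mouse: black computer mouse, 100 x 58 x 32 (mm); a bystander: leave alone. Origin under its centre.
- collar: brass collar, 40 dia x 16 tall (mm); a bystander: leave alone. Origin under its centre.
Not all that is in view belongs to the job. Leave any green or turquoise look-alike of the shim alone.

How it is judged:
By the outcome, as a careful person would: the job done as asked, in the order asked, and still so for the second after the job is handed in, with the robot touching nothing.
It also fails if it takes over 70 s, if anything falls off the work surface, if the arm or the gripper's body presses on something with over 40 N, if the wrist force passes 120 N, or if a joint passes its speed limit or range.

### The arm

A 6-joint arm with a two-finger parallel gripper is mounted at the origin on the work surface. World frame = base frame: x ahead of the robot, y to its left, z up, the work surface at z = 0. Lengths are in m, angles in degrees, forces in N, time in s.
With the tool pointing down it reaches from about 0.35 to 0.875 m from the base axis. Payload 4.2 kg.
Tool frame: the origin (TCP) lies midway between the tips of the shut fingers; the grasp point (between the pads) lies 19 mm behind it; z points along the fingers, y is the line along which they close (so a half turn about z gives the same grasp; the last joint's range is limited). The gripper opens to 87 mm and grips with 3 to 60 N. Pads are 19 mm wide; open, the fingers measure 117 mm over their backs; the gripper's body (75 mm by 190 mm) begins 51 mm behind the grasp point.
Start: joints at [81.452, 22.042, 0.453, 0, -68.411, -14.817], TCP at [0.248, 0.574, 0.184] pointing down, gripper open.
Joint ranges: [-179.83, 179.83], [-69.29, 118.12], [-61.27, 80.66], [-181.25, 117.63], [-171.15, -9.14], [-177.46, 177.46]. Speed limits (degrees/s): [159.86, 159.86, 180, 180, 180, 180].

### API

Orientations are given as a 3x3 rotation matrix whose columns are the frame's x, y, z axes.
In Python, from station import r, cams gives the robot as it stands.
- The arm moves only by the tool play_rows, never from a script. Its argument "commands" is text: rows parted by semicolons, each of 6 numbers parted by spaces: the shift along the world's x, y, z normalised to -1 to 1, where 1 is 30 mm, then the turn, a rotation vector about the world's x, y, z normalised to -1 to 1, where 1 is 0.15 rad. A call has 1 to 20 rows; each row shifts and turns the commanded pose from where the row before left it; what a row does not reach is not made up. A row lasts 1/10 s, in which the tool goes at most 50 mm and 8.59 degrees, less where a joint would pass 70% of its speed; a pose out of reach is approached as far as the arm can. A call with a number of a shift or a turn outside -1 to 1 is refused whole. A call with a gripper value outside its range is refused whole. "grip" is the finger opening in mm, from 0 to 87, set as the call begins (left out, the last holds). The fingers move at their own pace and stop on an object; the grip force is fixed at half the most. Time passes only in rows, so rows that do not move let the fingers close. It gives the time, the measured TCP pose, the force, the opening and the grip force at its end, in the units of the state.
- r.sense(): the state, without advancing time (a new reading comes with each control period).
- cams.capture(name): name is "scene" or "side" or "wrist"; returns (picture, depth): 480x640x3 uint8, blue, green, red; 480x640 float32, m along the optical axis (not along the pixel's ray), 0 where there is no reading.
- cams.camera_info(name): a dict with "mtx" (3x3 intrinsics, pixels), "k1" (the pictures are not rectified: a ray, as slopes to the right and down, at radius r is drawn at 1 + k1 r^2 times it, then the intrinsics apply), "R" (3x3) and "t" (3): a world point X has camera coordinates R X + t. Camera axes: x right, y down, z forward; pixel columns grow to the right and rows downward; lengths in m; the calibration is good to about 2 mm. A picture is of the moment at which its call begins: read the wrist's pose just before it. camera_info takes no time and is no camera call; for the wrist camera it gives the pose at the moment of the call.
- r.finish_job(): hands the job in; it is judged then, once.
The state is a dict: "time_s": time; "joints": joint angles; "joint_velocities": joint speeds; "effort": joint torques, N m; "tcp_pos": TCP position; "ee_rot": TCP orientation; "wrist_force": force on the tool from outside, world axes, zero at the start; "moment": the same for the moment, N m; "gripper_width": opening from 0.0 (shut) to 1.0 (fully open); "gripper_force": force on a finger pad.
Only numpy, scipy, OpenCV 4.12 (cv2) and the standard library are available. Lean on these libraries where they do the work, as an engineer would, in place of code of your own. Each camera call takes 0.05 s, during which the arm holds its last target. There are 200 camera calls.

## Working session

There is one attempt and no reset: what is moved stays moved. The work goes in short steps, Python scripts to look and compute and a tool call to move; the robot and the scene stay as the last step left them, time stands still between calls to the robot, and variables do not carry over. Pictures are saved under pics/ and viewed, at most 10 in all, crops included, and the job is handed in when it is done.

Besides the shell and the picture viewer there is one more tool, called as name(argument=value, ...) on one line, values as JSON. play_rows: Moves the arm, as the interface text tells. Scaled input: -1 to 1 covers 30 mm each way for a shift and 0.15 rad each way for a turn. Its arguments: {"type":"object","properties":{"commands":{"type":"string"},"grip":{"type":"number"}},"required":["commands"]}

```bash
ls; mkdir -p pics; cat > h.py <<'E'
import numpy as np, cv2
from station import r, cams
def cap(n,f=None):
    i=cams.camera_info(n); p,d=cams.capture(n)
    if f: cv2.imwrite('pics/'+f,p); np.savez('pics/'+f[:-4]+'.npz',p=p,d=d,**{k:np.array(i[k]) for k in('mtx','k1','R','t')})
    return p,d,i
def load(f):
    z=np.load('pics/'+f+'.npz'); return z['p'],z['d'],z
def slopes(i,uv):
    K=np.array(i['mtx']);uv=np.atleast_2d(uv).astype(float)
    k=float(i['k1'])
    return cv2.undistortPointsIter(uv.reshape(-1,1,2),K,np.array([k,0,0,0.]),None,None,(3,100,1e-10)).reshape(-1,2)
def onz(i,uv,z):
    s=slopes(i,uv);R=np.array(i['R']);t=np.array(i['t']).ravel()
    d=np.c_[s,np.ones(len(s))]@R; c=-R.T@t
    return c+d*((z-c[2])/d[:,2])[:,None]
def cloud(i,d,mask):
    v,u=np.nonzero(mask&(d>0)); s=slopes(i,np.c_[u,v]);z=d[v,u]
    X=np.c_[s*z[:,None],z]; R=np.array(i['R']);t=np.array(i['t']).ravel()
    return (X-t)@R, np.c_[u,v]
E
python3 - <<'E'
from h import *
a=cap('scene','scene0.png');b=cap('side','side0.png')
for n in('scene','side'):
    i=cams.camera_info(n);R=np.array(i['R']);print(n,-R.T@np.array(i['t']).ravel(),R[2],i['k1'],i['mtx'][0][0])
s=r.sense();print(s['time_s'],s['tcp_pos'],s['ee_rot'],s['wrist_force'])
E
```

```text
pics
scene [1.28435283 0.23902716 1.06854803] [-0.57260919 -0.18900805 -0.79774349] -0.013755282147028276 618.3471762262955
side [0.34823239 0.7272036  0.77454021] [ 0.22467898 -0.68720729 -0.69084404] -0.009999290604870677 456.0997222423235
0.1 [0.24759668 0.57319952 0.18308109] [[ 9.17948357e-01 -3.96699332e-01 -6.74173417e-04]
 [-3.96699892e-01 -9.17946574e-01 -1.81209221e-03]
 [ 1.00000589e-04  1.93085158e-03 -9.99998131e-01]] [-0.16386238  0.79865356  0.1260789 ]
```

View pics/scene0.png

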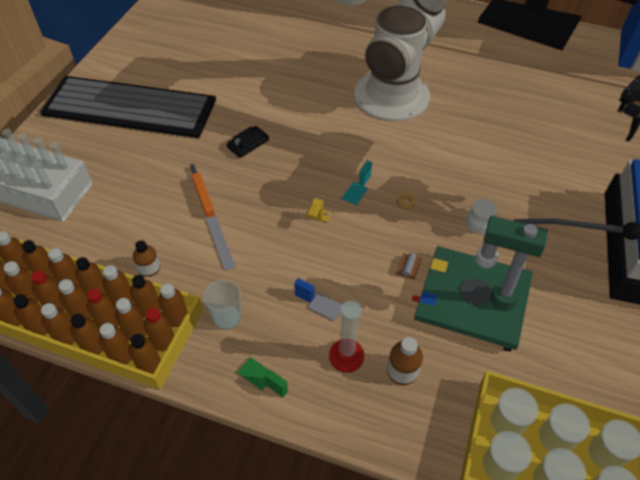

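View pics/side0.png

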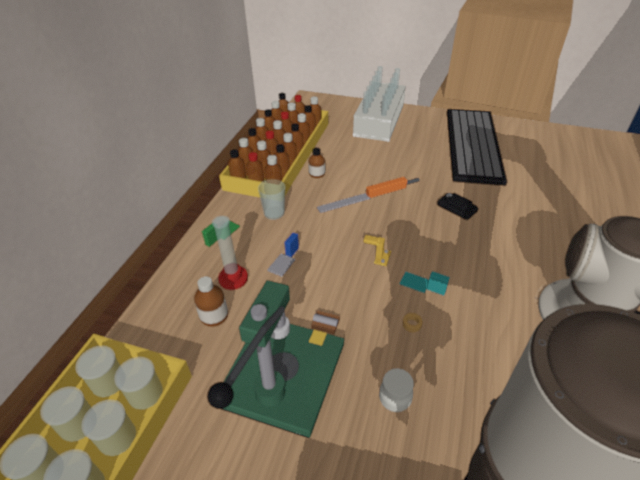

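The scene view shows the press at (475,295), yellow mark (440,266), blue mark (428,298), red bumper (417,298), fulcrum (409,265), keeper (318,210) and bar (205,200) with its tip at (229,267). The cylinder (347,355) and bottle_a (405,360) stand near the press.

Shim candidates:
- Blue tab with steel tongue at (304,290)/(325,307): this one fits the description.
- Green look-alike at (263,377): rejected.
- Turquoise look-alike at (358,185): rejected.

```bash
cat > m0.py <<'E'
from h import *
for f in('scene0','side0'):
    p,d,i=load(f);hsv=cv2.cvtColor(p,cv2.COLOR_BGR2HSV);H,S,V=[hsv[...,k].astype(int) for k in range(3)]
    X=np.full(p.shape[:2]+(3,),np.nan);c,uv=cloud(i,d,d>0);X[uv[:,1],uv[:,0]]=c
    M={'orange':(H>5)&(H<13)&(S>190)&(V>150),'blue':(H>105)&(H<125)&(S>170)&(V>70),'yellow':(H>20)&(H<30)&(S>170)&(V>120),'green':(H>70)&(H<90)&(S>120)&(V<130),'red':((H<5)|(H>175))&(S>180)&(V>90)}
    for n,m in M.items():
        k,l,st,ce=cv2.connectedComponentsWithStats(m.astype(np.uint8))
        for j in range(1,k):
            if st[j,4]<12: continue
            q=X[l==j];q=q[~np.isnan(q[:,0])]
            if len(q)<5 or abs(q[:,1].mean())>.75: continue
            med=np.median(q,0)
            w,v=np.linalg.eigh(np.cov(q[:,:2].T))
            print(f,n,ce[j].round(),st[j,4],'med',med.round(3),'lo',np.percentile(q,2,0).round(3),'hi',np.percentile(q,98,0).round(3),'ax',v[:,1].round(2))
E
python3 m0.py; python3 - <<'E'
import cv2,numpy as np
a=cv2.imread('pics/scene0.png')
c=lambda x,y,w,h,s:cv2.resize(a[y:y+h,x:x+w],None,fx=s,fy=s,interpolation=cv2.INTER_CUBIC)
cv2.imwrite('pics/crop0.png',np.vstack([c(280,190,200,75,4),c(280,265,200,75,4)]))
E
```

```text
scene0 orange [199. 185.] 26 med [ 0.482 -0.322  0.028] lo [ 0.467 -0.334  0.024] hi [ 0.492 -0.303  0.032] ax [0.55 0.83]
scene0 orange [204. 202.] 39 med [ 0.523 -0.287  0.028] lo [ 0.508 -0.304  0.025] hi [ 0.544 -0.268  0.032] ax [-0.74 -0.67]
scene0 blue [631.  49.] 418 med [-0.34   0.575  0.058] lo [-0.348  0.563  0.007] hi [-0.333  0.592  0.126] ax [-0.01  1.  ]
scene0 blue [637. 184.] 239 med [0.255 0.579 0.141] lo [0.195 0.57  0.137] hi [0.352 0.585 0.145] ax [-1.   -0.06]
scene0 blue [304. 290.] 269 med [0.67  0.001 0.037] lo [ 0.66  -0.017  0.008] hi [0.675 0.018 0.05 ] ax [0.18 0.98]
scene0 blue [429. 298.] 150 med [0.606 0.238 0.036] lo [0.593 0.224 0.032] hi [0.617 0.251 0.04 ] ax [-0.16  0.99]
scene0 yellow [318. 210.] 246 med [ 0.468 -0.04   0.053] lo [ 0.45  -0.054  0.003] hi [ 0.497 -0.023  0.058] ax [-0.96  0.28]
scene0 yellow [ 74. 259.] 13 med [ 0.765 -0.458  0.05 ] lo [ 0.761 -0.465  0.046] hi [ 0.767 -0.452  0.053] ax [0.22 0.98]
scene0 yellow [439. 265.] 137 med [0.521 0.239 0.036] lo [0.507 0.225 0.032] hi [0.533 0.252 0.04 ] ax [-0.15  0.99]
scene0 yellow [1
[... 2468 characters left out ...]
[426. 282.] 505 med [0.337 0.027 0.008] lo [ 0.3   -0.002  0.003] hi [0.391 0.035 0.049] ax [-0.97  0.24]
side0 red [298.  98.] 27 med [ 0.846 -0.568  0.104] lo [ 0.84  -0.579  0.097] hi [ 0.854 -0.562  0.11 ] ax [0.18 0.98]
side0 red [284. 115.] 47 med [ 0.848 -0.451  0.107] lo [ 0.84  -0.464  0.096] hi [ 0.859 -0.443  0.112] ax [-0.95 -0.31]
side0 red [269. 134.] 56 med [ 0.848 -0.331  0.107] lo [ 0.84  -0.345  0.095] hi [ 0.86  -0.323  0.112] ax [-0.15  0.99]
side0 red [253. 156.] 59 med [ 0.848 -0.211  0.107] lo [ 0.839 -0.225  0.097] hi [ 0.858 -0.204  0.111] ax [-0.11  0.99]
side0 red [233. 279.] 408 med [0.75  0.14  0.015] lo [0.731 0.101 0.008] hi [0.788 0.156 0.035] ax [-0.79 -0.62]
```

View pics/crop0.png

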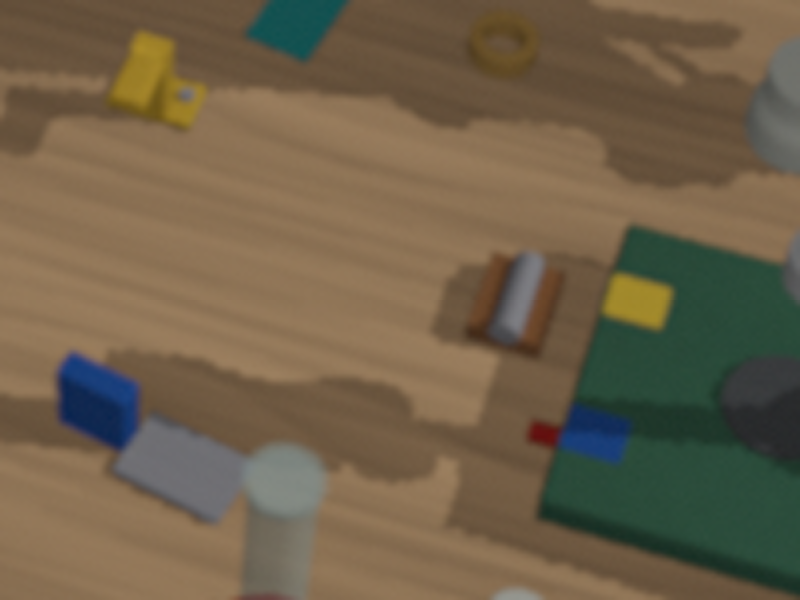

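The crop confirms the choice: the shim has a blue tab at scene (304,290) with a grey tongue. Fulcrum, keeper, marks and bumper are clear too.

```bash
cat > m1.py <<'E'
from h import *
p,d,i=load('scene0');hsv=cv2.cvtColor(p,cv2.COLOR_BGR2HSV);H,S,V=[hsv[...,k].astype(int) for k in range(3)]
X=np.full(p.shape[:2]+(3,),np.nan);c,uv=cloud(i,d,d>0);X[uv[:,1],uv[:,0]]=c
z=X[...,2]
# bar: non-bench in box
def comp(m,box,name):
    x0,y0,x1,y1=box; mm=np.zeros_like(m);mm[y0:y1,x0:x1]=m[y0:y1,x0:x1]
    k,l,st,ce=cv2.connectedComponentsWithStats(mm.astype(np.uint8));j=1+np.argmax(st[1:,4]);return l==j
lab=cv2.cvtColor(p,cv2.COLOR_BGR2LAB).astype(int)
org=comp((H<14)&(S>175)&(V>110),(180,160,240,225),'o')
q=X[org];q=q[(q[:,2]>.02)&(q[:,2]<.034)]
r2=cv2.minAreaRect(q[:,:2].astype(np.float32));print('handle',r2,cv2.boxPoints(r2).round(3).tolist())
bl=comp((S<75)&(V>80),(195,205,245,280),'b');vu=np.argwhere(bl)[:,::-1]
W=onz(i,vu,.005);r3=cv2.minAreaRect(W[:,:2].astype(np.float32));print('blade',r3,cv2.boxPoints(r3).round(3).tolist(),np.nanmedian(X[bl],0))
gt=comp((S<75)&(V>80),(306,285,345,322),'t');W=onz(i,np.argwhere(gt)[:,::-1],.006);r4=cv2.minAreaRect(W[:,:2].astype(np.float32));print('tongue',r4,cv2.boxPoints(r4).round(3).tolist(),np.nanmedian(X[gt],0))
bt=comp((H>105)&(H<125)&(S>150),(290,275,318,306),'t');q=X[bt];q=q[q[:,2]>.044];r5=cv2.minAreaRect(q[:,:2].astype(np.float32));print('tabtop',r5,len(q))
kp=comp((H>20)&(H<30)&(S>150),(300,190,340,230),'k');q=X[kp];
for lo,hi in((.05,.06),(.01,.05),(-.01,.01)):
    qq=q[(q[:,2]>lo)&(q[:,2]<hi)]
    if len(qq)>4: print('keeper',lo,len(qq),cv2.minAreaRect(qq[:,:2].astype(np.float32)),qq.min(0).round(3),qq.max(0).round(3))
# plate
g=comp((H>60)&(H<95)&(S>80),(400,210,540,350),'g');q=X[g];pl=q[(q[:,2]>.025)&(q[:,2]<.05)];r6=cv2.minAreaRect(pl[:,:2].astype(np.float32));print('plate',r6,cv2.boxPoints(r6).round(3).tolist())
# front edge: per x bins min y
xs=np.arange(.47,.66,.01);e=[]
for a in xs:
    s=q[(abs(q[:,0]-a)<.005)&(q[:,2]>.029)&(q[:,2]<.045)]
    if len(s)>5:e.append((a,np.percentile(s[:,1],3),np.median(s[s[:,1]<np.percentile(s[:,1],10),2])))
e=np.array(e);print(e.round(3).tolist());print('edge fit',np.polyfit(e[:,0],e[:,1],1))
hd=q[q[:,2]>.1];print('head',np.percentile(hd,[1,99],axis=0).round(3).tolist())
rd=X[220:330,380:450].reshape(-1,3);
fu=X[250:282,395:425].reshape(-1,3);fu=fu[(fu[:,2]>.018)&(fu[:,2]<.026)];r7=cv2.minAreaRect(fu[:,:2].astype(np.float32));print('ridge',r7,np.median(fu,0))
for n,b in(('beaker',(205,282,240,328)),('bottleb',(132,240,160,275)),('bottlea',(390,338,423,385)),('jar',(466,198,496,235)),('cyl',(330,300,365,372)),('mouse',(226,124,270,158))):
    q=X[b[1]:b[3],b[0]:b[2]].reshape(-1,3);q=q[q[:,2]>.02];print(n,np.percentile(q,[5,95],axis=0).round(2).tolist())
E
python3 m1.py
```

```text
handle ((0.4978751540184021, -0.3053668439388275), (0.12053330987691879, 0.01765359938144684), 40.935054779052734) [[0.44699999690055847, -0.33799999952316284], [0.4580000042915344, -0.35199999809265137], [0.5490000247955322, -0.27300000190734863], [0.5379999876022339, -0.2590000033378601]]
blade ((0.597061038017273, -0.21950127184391022), (0.15391597151756287, 0.02662438154220581), 40.70124053955078) [[0.5299999713897705, -0.25999999046325684], [0.546999990940094, -0.2800000011920929], [0.6639999747276306, -0.17900000512599945], [0.6470000147819519, -0.1589999943971634]] [ 0.60010637 -0.21683221  0.00487632]
tongue ((0.6712571978569031, 0.04917490482330322), (0.09578515589237213, 0.05197944864630699), 75.70087432861328) [[0.6340000033378601, 0.008999999612569809], [0.6850000023841858, -0.004000000189989805], [0.7080000042915344, 0.08900000154972076], [0.6579999923706055, 0.10199999809265137]] [0.67670651 0.05045097 0.00574593]
tabtop ((0.6660933494567871, -0.00022329948842525482), (0.039304062724113464, 0.014102455228567123), 80.69984436035156) 106
keeper 0.05 170 ((0.47442349791526
[... 996 characters left out ...]
035], [0.59, 0.232, 0.036], [0.6, 0.258, 0.036], [0.61, 0.259, 0.037], [0.62, 0.235, 0.035], [0.63, 0.229, 0.036], [0.64, 0.228, 0.035], [0.65, 0.231, 0.035], [0.66, 0.33, 0.036]]
edge fit [0.11478357 0.17740684]
head [[0.562, 0.362, 0.121], [0.562, 0.362, 0.121]]
ridge ((0.5243382453918457, 0.17732486128807068), (0.05046384409070015, 0.026957888156175613), 17.167110443115234) [0.52485819 0.17843686 0.02133217]
beaker [[0.73, -0.16, 0.02], [0.79, -0.1, 0.08]]
bottleb [[0.7, -0.34, 0.02], [0.73, -0.31, 0.09]]
bottlea [[0.75, 0.2, 0.03], [0.79, 0.25, 0.11]]
jar [[0.34, 0.27, 0.02], [0.58, 0.31, 0.25]]
cyl [[0.75, 0.11, 0.03], [0.78, 0.14, 0.18]]
mouse [[0.27, -0.31, 0.02], [0.34, -0.25, 0.04]]
```

play_rows(commands="0.28 -0.98 0 0 0 -0.45;0.28 -0.98 0 0 0 -0.45;0.28 -0.98 0 0 0 -0.45;0.28 -0.98 0 0 0 -0.45;0.28 -0.98 0 0 0 -0.45;0.28 -0.98 0 0 0 -0.45;0.28 -0.98 0 0 0 -0.45;0.28 -0.98 0 0 0 -0.45;0.28 -0.98 0 0 0 -0.45;0.28 -0.98 0 0 0 -0.45;0.28 -0.98 0 0 0 -0.45;0.28 -0.98 0 0 0 -0.45;0.28 -0.98 0 0 0 -0.45;0.28 -0.98 0 0 0 -0.45;0.28 -0.98 0 0 0 -0.45;0.28 -0.98 0 0 0 -0.45;0.28 -0.98 0 0 0 -0.45;0.28 -0.98 0 0 0 -0.45;0.28 -0.98 0 0 0 -0.45;0.28 -0.98 0 0 0 -0.45", grip=60)

```text
time_s: 2.1
tcp_pos: [0.4156, -0.0156, 0.1839]
ee_rot: [[-0.189, -0.982, -0.0], [-0.982, 0.189, 0.0], [0.0, 0.0, -1.0]]
wrist_force: [0.5, 0.5, 0.0]
gripper_width: 0.689
gripper_force: 0.0
```

play_rows(commands="0.28 -0.98 0 0 0 -0.45;0.28 -0.98 0 0 0 -0.45;0.28 -0.98 0 0 0 -0.45;0.28 -0.98 0 0 0 -0.45;0.28 -0.98 0 0 0 -0.45;0.28 -0.98 0 0 0 -0.45;0.28 -0.98 0 0 0 -0.45;0.28 -0.98 0 0 0 -0.45;0.28 -0.98 0 0 0 -0.45;0.1 -0.4 -0.5 0 0 -0.45;0 0 0 0 0 0;0 0 0 0 0 0")

```text
time_s: 3.3
tcp_pos: [0.4938, -0.2908, 0.1683]
ee_rot: [[-0.759, -0.651, -0.002], [-0.651, 0.759, 0.001], [0.001, 0.002, -1.0]]
wrist_force: [-1.2, 0.8, 0.7]
gripper_width: 0.689
gripper_force: 0.0
```

```bash
python3 - <<'E'
from h import *
p,d,i=cap('wrist','w1.png')
R=np.array(i['R']);print(-R.T@np.array(i['t']).ravel(),R[2])
hsv=cv2.cvtColor(p,cv2.COLOR_BGR2HSV);H,S,V=[hsv[...,k].astype(int) for k in range(3)]
m=((H<14)&(S>170)&(V>90)).astype(np.uint8)
k,l,st,ce=cv2.connectedComponentsWithStats(m);j=1+np.argmax(st[1:,4]);vu=np.argwhere(l==j)[:,::-1];print(st[j])
c,uv=cloud(i,d,l==j);q=c[c[:,2]>.022];print(len(q),cv2.minAreaRect(q[:,:2].astype(np.float32)),np.median(q[:,2]))
E
```

```text
[ 0.4353431  -0.34279952  0.36916865] [ 0.21363478  0.1855571  -0.95912916]
[ 295  132   24  136 2999]
2971 ((0.49600985646247864, -0.3070821166038513), (0.1187327578663826, 0.01940876804292202), 40.743614196777344) 0.028109500642996277
```

View pics/w1.png

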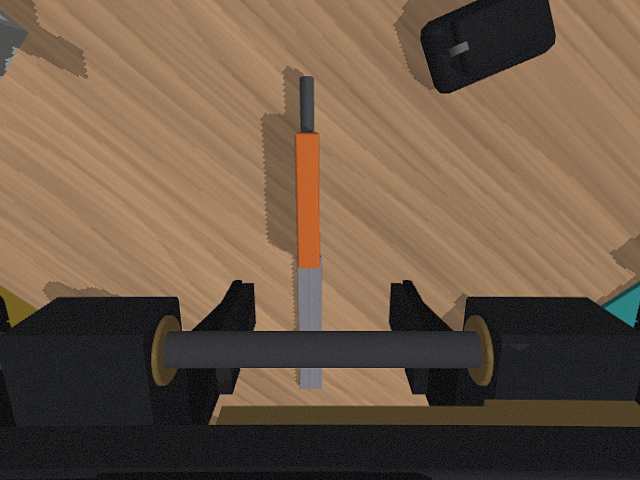

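The wrist view shows the bar centred at (308,200), with the handle between rows 132 and 268. The wrist measurement agrees with the scene to 2 mm. Now the grasp.

play_rows(commands="0.07 -0.54 -0.5 0 0 0;0 0 -0.9 0 0 0;0 0 -0.9 0 0 0;0 0 -0.9 0 0 0;0 0 -0.9 0 0 0;0 0 -0.9 0 0 0;0 0 -0.4 0 0 0;0 0 -0.06 0 0 0;0 0 0 0 0 0")

```text
time_s: 4.25
tcp_pos: [0.4972, -0.3074, 0.0058]
ee_rot: [[-0.759, -0.652, 0.001], [-0.652, 0.759, -0.001], [-0.0, -0.001, -1.0]]
wrist_force: [0.4, 0.3, -0.6]
gripper_width: 0.688
gripper_force: 0.0
```

play_rows(commands="0 0 0 0 0 0;0 0 0 0 0 0;0 0 0 0 0 0;0 0 0 0 0 0;0 0 0 0 0 0;0 0 0 0 0 0", grip=0)

```text
time_s: 4.85
tcp_pos: [0.4965, -0.3071, 0.0054]
ee_rot: [[-0.759, -0.651, 0.0], [-0.651, 0.759, -0.0], [-0.0, -0.0, -1.0]]
wrist_force: [-0.1, -0.5, 0.9]
gripper_width: 0.226
gripper_force: 0.0
```

play_rows(commands="0 0 0 0 0 0;0 0 0 0 0 0;0 0 0.5 0 0 0;0 0 0.7 0 0 0;0 0 0.9 0 0 0;0 0 0.9 0 0 0;0 0 0.7 0 0 0;0 0 0 0 0 0;0 0 0 0 0 0")

```text
time_s: 5.75
tcp_pos: [0.4964, -0.3068, 0.1161]
ee_rot: [[-0.759, -0.651, 0.0], [-0.651, 0.759, 0.0], [-0.001, 0.0, -1.0]]
wrist_force: [0.5, 0.4, -0.9]
gripper_width: 0.006
gripper_force: 0.0
```

```bash
python3 - <<'E'
from h import *
p,d,i=cap('wrist','w2.png')
hsv=cv2.cvtColor(p,cv2.COLOR_BGR2HSV);H,S,V=[hsv[...,k].astype(int) for k in range(3)]
m=((H<14)&(S>170)&(V>90)).astype(np.uint8)
k,l,st,ce=cv2.connectedComponentsWithStats(m);j=1+np.argmax(st[1:,4]);print(st[j])
c,uv=cloud(i,d,l==j);q=c[(c[:,2]>.022)];print(len(q),cv2.minAreaRect(q[:,:2].astype(np.float32)),np.percentile(q[:,2],[5,50,95]));print(r.sense()['gripper_width'])
E
```

```text
[ 310  146   28  155 3552]
3509 ((0.4956386685371399, -0.3073666989803314), (0.11827634274959564, 0.019032195210456848), 41.23560333251953) [0.02681452 0.02810559 0.02927207]
0.0058090246541441315
```

View pics/w2.png

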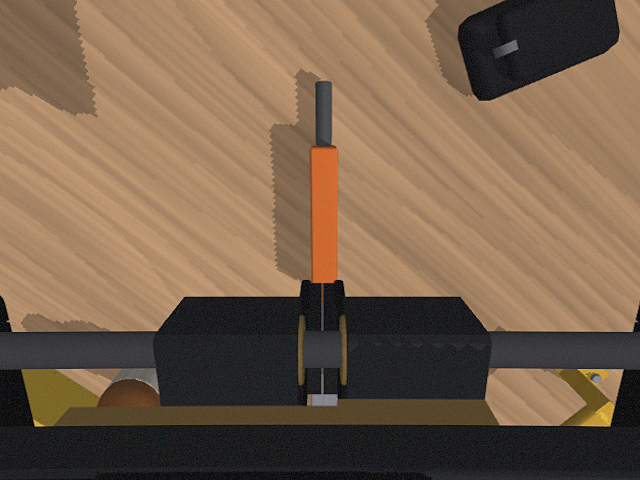

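The wrist view shows the bar still on the bench at (323,215) with the fingers shut empty. I lifted before the grip force had built up, so I'll regrasp and wait.

play_rows(commands="0 0 0 0 0 0;0 0 0 0 0 0;0 0 0 0 0 0;0 0 0 0 0 0;0 0 0 0 0 0;0 0 -0.8 0 0 0;0 0 -0.9 0 0 0;0 0 -0.9 0 0 0;0 0 -0.8 0 0 0;0 0 -0.37 0 0 0;0 0 0 0 0 0", grip=44)

```text
time_s: 6.9
tcp_pos: [0.4954, -0.3067, 0.0016]
ee_rot: [[-0.759, -0.651, -0.003], [-0.651, 0.759, 0.001], [0.002, 0.003, -1.0]]
wrist_force: [-0.6, 0.5, -0.3]
gripper_width: 0.501
gripper_force: 0.0
```

play_rows(commands="0 0 0 0 0 0;0 0 0 0 0 0;0 0 0 0 0 0;0 0 0 0 0 0;0 0 0 0 0 0;0 0 0 0 0 0;0 0 0 0 0 0;0 0 0 0 0 0", grip=0)

```text
time_s: 7.7
tcp_pos: [0.4965, -0.307, 0.0031]
ee_rot: [[-0.759, -0.651, -0.0], [-0.651, 0.759, 0.0], [0.0, 0.0, -1.0]]
wrist_force: [0.3, -0.1, -0.8]
gripper_width: 0.004
gripper_force: 0.0
```

```bash
python3 - <<'E'
from h import *
a=cap('scene','s2.png')[0];b=cap('wrist','w3.png')[0]
c=cv2.resize(a[120:300,140:340],None,fx=2,fy=2,interpolation=cv2.INTER_CUBIC)
o=np.zeros((480,800,3),np.uint8);o[:360,:400]=c;o[:300,400:]=cv2.resize(b,(400,300));cv2.imwrite('pics/c2.png',o);print(r.sense()['gripper_width'])
E
```

```text
0.007398085779352557
```

View pics/c2.png

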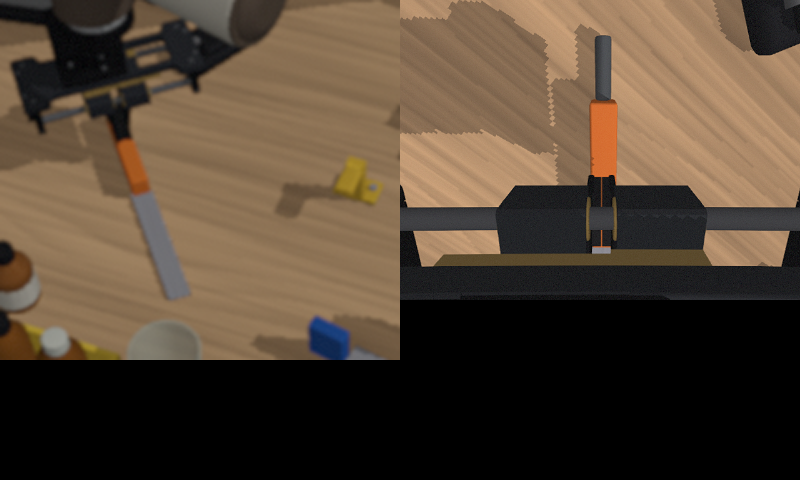

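```bash
python3 - <<'E'
from h import *
s=r.sense();print({k:np.round(v,3).tolist() for k,v in s.items()})
def proj(i,X):
    R=np.array(i['R']);t=np.array(i['t']).ravel();rv=cv2.Rodrigues(R)[0]
    return cv2.projectPoints(np.array([X],float),rv,t,np.array(i['mtx']),np.array([float(i['k1']),0,0,0]))[0].ravel().round(1)
for f in('s2','w3'):
    p,d,i=load(f)
    for z in(.003,.03,.06): print(f,z,proj(i,[.4965,-.307,z]))
p,d,i=load('s2')
m=np.zeros(d.shape,bool);m[150:200,180:225]=1
c,uv=cloud(i,d,m)
X=np.full(p.shape[:2]+(3,),np.nan);X[uv[:,1],uv[:,0]]=c
for v in range(160,200,3):print(v,[(u,*X[v,u].round(3),*p[v,u]) for u in (196,199,202,205,208)])
E
```

```text
{'time_s': 7.8, 'joints': [-15.847, 28.854, -17.914, -0.0, -43.24, -33.541], 'joint_velocities': [0.025, 0.06, 0.009, -0.036, -0.006, 0.05], 'effort': [-0.001, -39.902, 13.799, 3.113, -0.012, -0.0], 'tcp_pos': [0.496, -0.307, 0.003], 'ee_rot': [[-0.759, -0.651, -0.0], [-0.651, 0.759, 0.0], [0.0, 0.0, -1.0]], 'wrist_force': [-0.722, -0.466, -0.026], 'moment': [0.017, -0.105, -0.042], 'gripper_force': 0.0, 'gripper_width': 0.007}
s2 0.003 [203.4 198.3]
s2 0.03 [201.7 190.3]
s2 0.06 [199.7 181.2]
w3 0.003 [324. 272.]
w3 0.03 [324.3 292.8]
w3 0.06 [324.7 323.8]
160 [(196, np.float64(0.514), np.float64(-0.293), np.float64(0.148), np.uint8(27), np.uint8(24), np.uint8(23)), (199, np.float64(0.516), np.float64(-0.285), np.float64(0.152), np.uint8(29), np.uint8(31), np.uint8(35)), (202, np.float64(0.51), np.float64(-0.281), np.float64(0.147), np.uint8(33), np.uint8(48), np.uint8(59)), (205, np.float64(0.498), np.float64(-0.282), np.float64(0.136), np.uint8(38), np.uint8(65), np.uint8(81)), (208, np.float64(0.499), np.float64(-0.274), np.float64(0.14), np.uint8(41), np.uint8(72), np.uint8(89))
[... 6318 characters left out ...]
31), np.uint8(32), np.uint8(88), np.uint8(164)), (208, np.float64(0.503), np.float64(-0.289), np.float64(0.025), np.uint8(47), np.uint8(93), np.uint8(160))]
199 [(196, np.float64(0.504), np.float64(-0.322), np.float64(0.003), np.uint8(62), np.uint8(84), np.uint8(106)), (199, np.float64(0.499), np.float64(-0.317), np.float64(-0.0), np.uint8(49), np.uint8(73), np.uint8(104)), (202, np.float64(0.521), np.float64(-0.294), np.float64(0.032), np.uint8(31), np.uint8(85), np.uint8(161)), (205, np.float64(0.516), np.float64(-0.289), np.float64(0.029), np.uint8(33), np.uint8(88), np.uint8(164)), (208, np.float64(0.513), np.float64(-0.284), np.float64(0.027), np.uint8(34), np.uint8(89), np.uint8(166))]
```

play_rows(commands="0 0 0 0 0 0;0 0 0 0 0 0;0 0 0 0 0 0;0 0 0 0 0 0;0 0 0 0 0 0;0 0 0 0 0 0", grip=30)

```text
time_s: 8.4
tcp_pos: [0.4965, -0.3071, 0.0032]
ee_rot: [[-0.759, -0.651, 0.0], [-0.651, 0.759, -0.0], [0.0, -0.0, -1.0]]
wrist_force: [-0.1, 0.3, 0.7]
gripper_width: 0.332
gripper_force: 0.0
```

play_rows(commands="0 0 0 0 0 0;0 0 0 0 0 0;0 0 0 0 0 0", grip=16)

```text
time_s: 8.7
tcp_pos: [0.4965, -0.3071, 0.0032]
ee_rot: [[-0.759, -0.651, -0.0], [-0.651, 0.759, -0.0], [0.0, 0.0, -1.0]]
wrist_force: [-0.1, -0.2, -0.4]
gripper_width: 0.204
gripper_force: 0.0
```

```bash
python3 - <<'E'
from h import *
for f,u in(('w3',(308,312,318,324,330,336)),('w1',(226,232,238,400,408,414))):
    p,d,i=load(f)
    m=d>0;c,uv=cloud(i,d,m);X=np.full(p.shape[:2]+(3,),np.nan);X[uv[:,1],uv[:,0]]=c
    for v in range(272,330,6) if f=='w3' else range(280,400,12):print(f,v,[(a,X[v,a].round(3).tolist(),int(p[v,a].max())) for a in u])
E
```

```text
w3 272 [(308, [0.494, -0.319, 0.028], 207), (312, [0.493, -0.318, 0.028], 213), (318, [0.491, -0.316, 0.028], 214), (324, [0.489, -0.313, 0.028], 214), (330, [0.488, -0.311, 0.027], 215), (336, [0.485, -0.309, 0.028], 215)]
w3 278 [(308, [0.497, -0.317, 0.027], 215), (312, [0.495, -0.316, 0.029], 212), (318, [0.493, -0.314, 0.028], 215), (324, [0.491, -0.312, 0.029], 215), (330, [0.49, -0.309, 0.028], 213), (336, [0.488, -0.307, 0.028], 226)]
w3 284 [(308, [0.493, -0.32, 0.046], 27), (312, [0.493, -0.318, 0.043], 25), (318, [0.491, -0.316, 0.044], 18), (324, [0.489, -0.314, 0.042], 30), (330, [0.487, -0.312, 0.043], 21), (336, [0.484, -0.311, 0.047], 15)]
w3 290 [(308, [0.492, -0.32, 0.053], 14), (312, [0.492, -0.317, 0.049], 30), (318, [0.491, -0.316, 0.05], 29), (324, [0.49, -0.313, 0.048], 15), (330, [0.488, -0.312, 0.049], 35), (336, [0.485, -0.311, 0.052], 23)]
w3 296 [(308, [0.492, -0.32, 0.059], 22), (312, [0.492, -0.318, 0.056], 36), (318, [0.49, -0.316, 0.056], 25), (324, [0.489, -0.314, 0.055], 22), (330, [0.487, -0.312, 0.055], 30), (336, [0.485, -0.311, 0.058], 22)]
w3 30
[... 2545 characters left out ...]
295], 62), (414, [0.458, -0.297, 0.294], 53)]
w1 364 [(226, [0.487, -0.326, 0.295], 55), (232, [0.486, -0.325, 0.294], 51), (238, [0.486, -0.323, 0.294], 52), (400, [0.463, -0.297, 0.294], 60), (408, [0.462, -0.296, 0.294], 54), (414, [0.46, -0.295, 0.294], 59)]
w1 376 [(226, [0.517, -0.314, 0.256], 36), (232, [0.516, -0.312, 0.255], 17), (238, [0.694, -0.239, -0.001], 106), (400, [0.58, -0.107, -0.001], 160), (408, [0.481, -0.263, 0.248], 26), (414, [0.477, -0.267, 0.256], 23)]
w1 388 [(226, [0.521, -0.311, 0.256], 36), (232, [0.52, -0.309, 0.255], 22), (238, [0.705, -0.23, -0.0], 164), (400, [0.59, -0.097, 0.001], 169), (408, [0.586, -0.089, -0.002], 174), (414, [0.48, -0.264, 0.256], 34)]
```

Depth from both cameras agrees: the real fingertips are about 39 mm above the reported TCP. They were at z≈0.042 with the TCP reading 0.003, and at 0.207 with it reading 0.168. So the fingers closed in the air above the handle. I'll apply that offset to heights from now on and confirm it by contact.

play_rows(commands="0 0 0 0 0 0;0 0 0 0 0 0;0 0 0 0 0 0;0 0 -0.3 0 0 0;0 0 -0.3 0 0 0;0 0 -0.3 0 0 0;0 0 -0.2 0 0 0;0 0 0 0 0 0", grip=40)

```text
time_s: 9.5
tcp_pos: [0.4955, -0.3067, -0.0314]
ee_rot: [[-0.759, -0.651, -0.003], [-0.651, 0.759, 0.001], [0.002, 0.003, -1.0]]
wrist_force: [-0.0, 0.7, -0.5]
gripper_width: 0.459
gripper_force: 0.0
```

play_rows(commands="0 0 0 0 0 0;0 0 0 0 0 0;0 0 0 0 0 0;0 0 0 0 0 0;0 0 0 0 0 0;0 0 0 0 0 0", grip=0)

```text
time_s: 10.1
tcp_pos: [0.4962, -0.3068, -0.0295]
ee_rot: [[-0.759, -0.651, -0.001], [-0.651, 0.759, 0.0], [0.0, 0.001, -1.0]]
wrist_force: [-0.8, 2.6, 3.9]
gripper_width: 0.225
gripper_force: 30.0
```

play_rows(commands="0 0 0 0 0 0;0 0 0 0 0 0;0 0 -0.2 0 0 0;0 0 0 0 0 0;0 0 0 0 0 0", grip=30)

```text
time_s: 10.6
tcp_pos: [0.4963, -0.3071, -0.0363]
ee_rot: [[-0.759, -0.651, -0.001], [-0.651, 0.759, 0.0], [0.0, 0.001, -1.0]]
wrist_force: [-0.2, 0.4, -0.4]
gripper_width: 0.342
gripper_force: 0.0
```

play_rows(commands="0 0 0 0 0 0;0 0 0 0 0 0;0 0 0 0 0 0;0 0 0 0 0 0;0 0 0.3 0 0 0;0 0 0.6 0 0 0;0 0 0.9 0 0 0;0 0 0.9 0 0 0;0 0 0.9 0 0 0;0 0 0 0 0 0", grip=0)

```text
time_s: 11.6
tcp_pos: [0.4991, -0.3082, 0.0763]
ee_rot: [[-0.759, -0.651, 0.008], [-0.651, 0.759, -0.003], [-0.004, -0.008, -1.0]]
wrist_force: [1.7, 0.3, -4.4]
gripper_width: 0.226
gripper_force: 30.0
```

play_rows(commands="0.06 0.6 0 0 0 0.3;0.06 0.9 0 0 0 0.56;0.06 0.9 0 0 0 0.56;0.06 0.9 0 0 0 0.56;0.06 0.9 0 0 0 0.56;0.06 0.9 0 0 0 0.56;0.06 0.9 0 0 0 0.56;0.06 0.9 0 0 0 0.56;0.06 0.9 0 0 0 0.56;0.06 0.9 0 0 0 0.56;0.05 0.6 0 0 0 0.27;0 0.3 0 0 0 0;0 0 0 0 0 0;0 0 0 0 0 0")

```text
time_s: 13.0
tcp_pos: [0.5154, -0.0196, 0.0716]
ee_rot: [[-0.021, -1.0, -0.002], [-1.0, 0.021, -0.0], [0.0, 0.002, -1.0]]
wrist_force: [0.2, -0.2, -4.9]
gripper_width: 0.229
gripper_force: 30.0
```

```bash
cat > m2.py <<'E'
import sys
from h import *
s=r.sense();print('t',s['time_s'],'tcp',s['tcp_pos'].round(4) if hasattr(s['tcp_pos'],'round') else s['tcp_pos'],'F',np.round(s['wrist_force'],1))
p,d,i=cap('scene',sys.argv[1]+'.png')
hsv=cv2.cvtColor(p,cv2.COLOR_BGR2HSV);H,S,V=[hsv[...,k].astype(int) for k in range(3)]
X=np.full(p.shape[:2]+(3,),np.nan);c,uv=cloud(i,d,d>0);X[uv[:,1],uv[:,0]]=c
def rect(q):
    a=cv2.minAreaRect(q[:,:2].astype(np.float32));return a
# bar blade/handle points: press-line corridor
xl=lambda y:.5205-(.225-y)*.016
q=X[150:340,250:480].reshape(-1,3);pc=p[150:340,250:480].reshape(-1,3);hs=hsv[150:340,250:480].reshape(-1,3).astype(int)
o=(hs[:,0]<14)&(hs[:,1]>175)&(hs[:,2]>110)&(abs(q[:,0]-.52)<.06)&(q[:,1]<.13)
if o.sum()>20:
    a=q[o];print('orange',o.sum(),np.percentile(a,[3,50,97],axis=0).round(4).tolist());n=a-a.mean(0);w,v=np.linalg.eigh(np.cov(n.T));print(' ax',v[:,2].round(4))
b=(hs[:,1]<80)&(hs[:,2]>70)&(abs(q[:,0]-.52)<.03)&(q[:,1]>-.02)&(q[:,1]<.24)&(q[:,2]>.012)
if b.sum()>20:
    a=q[b]
    for y0 in np.arange(0,.23,.02):
        e=a[(a[:,1]>=y0)&(a[:,1]<y0+.02)]
        if len(e)>5: print(' blade y',round(y0+.01,3),len(e),'x',np.percentile(e[:,0],[5,50,95]).round(4),'z',np.percentile(e[:,2],[10,50,90]).round(4))
    print(' tipmax y',np.percentile(a[:,1],99).round(4))
E
python3 m2.py s3
```

```text
t 13.0 tcp [ 0.5154 -0.0196  0.0716] F [ 0.2 -0.2 -4.9]
orange 293 [[0.5101, -0.0018, 0.1129], [0.5243, 0.0196, 0.1326], [0.5285, 0.0395, 0.1386]]
 ax [ 0.0804 -0.9709 -0.2255]
 blade y 0.01 25 x [0.5043 0.5159 0.5307] z [0.1938 0.1976 0.1994]
 blade y 0.05 104 x [0.506  0.518  0.5285] z [0.1093 0.1119 0.1148]
 blade y 0.07 103 x [0.5071 0.5183 0.5293] z [0.109  0.1116 0.1141]
 blade y 0.09 105 x [0.5064 0.5192 0.5291] z [0.1088 0.1118 0.1143]
 blade y 0.11 108 x [0.5075 0.5198 0.5299] z [0.1097 0.1117 0.1142]
 blade y 0.13 104 x [0.5078 0.5193 0.5302] z [0.1092 0.1115 0.1138]
 blade y 0.15 112 x [0.5071 0.5202 0.531 ] z [0.1085 0.1111 0.1136]
 blade y 0.17 198 x [0.5066 0.5224 0.5463] z [0.0186 0.1087 0.1129]
 blade y 0.19 111 x [0.5019 0.5225 0.5467] z [0.0151 0.0207 0.1113]
 blade y 0.23 13 x [0.4923 0.5343 0.5464] z [0.0317 0.0342 0.037 ]
 tipmax y 0.2223
```

play_rows(commands="0 0 0 -0.5 0 0;0 0 0 -0.6 0 0;0 0 0 -0.6 0 0;0 0 0 -0.57 0 0;0 0 0 0 0 0;0 0 0 0 0 0")

```text
time_s: 13.65
tcp_pos: [0.5157, -0.0194, 0.0717]
ee_rot: [[-0.021, -1.0, -0.001], [-0.943, 0.02, -0.333], [0.333, -0.006, -0.943]]
wrist_force: [0.1, 0.4, -4.1]
gripper_width: 0.227
gripper_force: 30.0
```

```bash
python3 m2.py s4; python3 -c "
from h import *
p=cv2.imread('pics/s4.png');cv2.imwrite('pics/c4.png',cv2.resize(p[170:320,290:490],None,fx=4,fy=4,interpolation=cv2.INTER_CUBIC));print(np.round(r.sense()['ee_rot'],3).tolist())"
```

```text
t 13.65 tcp [ 0.5157 -0.0194  0.0717] F [ 0.1  0.4 -4.1]
orange 213 [[0.5101, -0.0568, 0.1013], [0.5229, -0.0417, 0.1378], [0.5275, 0.0546, 0.1521]]
 ax [ 0.0062  0.9538 -0.3002]
 blade y 0.05 70 x [0.5065 0.5232 0.5478] z [0.0851 0.0894 0.2816]
 blade y 0.07 105 x [0.5064 0.5192 0.5289] z [0.0783 0.0827 0.0864]
 blade y 0.09 108 x [0.5069 0.519  0.5294] z [0.0718 0.0762 0.0798]
 blade y 0.11 106 x [0.507  0.5192 0.5301] z [0.0642 0.0683 0.0718]
 blade y 0.13 106 x [0.5074 0.5197 0.5298] z [0.0564 0.0612 0.0643]
 blade y 0.15 105 x [0.508  0.5209 0.531 ] z [0.0488 0.0531 0.057 ]
 blade y 0.17 167 x [0.5098 0.5258 0.5475] z [0.0184 0.043  0.049 ]
 blade y 0.19 99 x [0.5085 0.5264 0.5486] z [0.0145 0.02   0.0429]
 blade y 0.23 12 x [0.4942 0.5341 0.5423] z [0.0316 0.0344 0.0373]
 tipmax y 0.2236
[[-0.022, -1.0, -0.001], [-0.943, 0.021, -0.333], [0.332, -0.007, -0.943]]
```

View pics/c4.png

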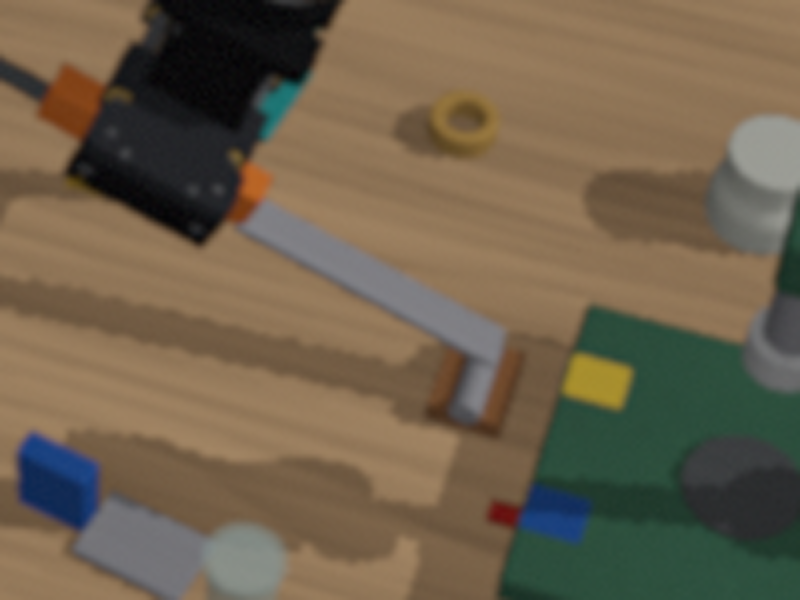

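play_rows(commands="0 0.4 -0.3 0 0 0;0 0.43 -0.37 0 0 0;0 0 0 0 0 0;0 0 0 0 0 0")

```text
time_s: 14.1
tcp_pos: [0.5158, 0.0061, 0.0515]
ee_rot: [[-0.02, -1.0, -0.001], [-0.942, 0.019, -0.334], [0.334, -0.006, -0.942]]
wrist_force: [-0.3, -0.0, -3.6]
gripper_width: 0.225
gripper_force: 30.0
```

```bash
cat > m3.py <<'E'
import sys
from h import *
s=r.sense();print('t',s['time_s'],'tcp',np.round(s['tcp_pos'],4),'F',np.round(s['wrist_force'],1))
for n in('scene','side'):
    p,d,i=cap(n,sys.argv[1]+n+'.png')
    hsv=cv2.cvtColor(p,cv2.COLOR_BGR2HSV);S,V=hsv[...,1].astype(int),hsv[...,2].astype(int)
    X=np.full(p.shape[:2]+(3,),np.nan);c,uv=cloud(i,d,d>0);X[uv[:,1],uv[:,0]]=c
    q=X.reshape(-1,3);ok=((S<80)&(V>60)).ravel()&(abs(q[:,0]-.519)<.014)&(q[:,1]>.06)&(q[:,1]<.235)&(q[:,2]>.008)&(q[:,2]<.11)
    a=q[ok]
    b=a[a[:,1]<.16]
    if len(b)<30: print(n,len(b));continue
    k=np.polyfit(b[:,1],b[:,2],1);res=a[:,2]-np.polyval(k,a[:,1]);on=a[abs(res)<.004]
    kx=np.polyfit(b[:,1],b[:,0],1)
    print(n,len(b),'slope',k[0].round(4),'z@.11',np.polyval(k,.11).round(4),'z@.21',np.polyval(k,.21).round(4),'ymax',np.percentile(on[:,1],[98,99.5]).round(4),'x@.11',np.polyval(kx,.11).round(4),'dx/dy',kx[0].round(4))
E
python3 m3.py a
```

```text
t 14.1 tcp [0.5158 0.0061 0.0515] F [-0.3 -0.  -3.6]
scene 434 slope -0.3731 z@.11 0.057 z@.21 0.0197 ymax [0.2082 0.2105] x@.11 0.5194 dx/dy 0.0053
side 459 slope -0.3616 z@.11 0.0578 z@.21 0.0217 ymax [0.2119 0.2145] x@.11 0.5184 dx/dy 0.0181
```

play_rows(commands="0 0 -0.12 0 0 0;0 0.2 -0.073 0 0 0;0 0.2 -0.073 0 0 0;0 0.15 -0.055 0 0 0;0 0 0 0 0 0;0 0 0 0 0 0")

```text
time_s: 14.8
tcp_pos: [0.516, 0.0226, 0.0423]
ee_rot: [[-0.02, -1.0, -0.0], [-0.942, 0.019, -0.334], [0.334, -0.007, -0.943]]
wrist_force: [0.6, 0.5, -3.6]
gripper_width: 0.229
gripper_force: 30.0
```

```bash
python3 m3.py b
```

```text
t 14.8 tcp [0.516  0.0226 0.0423] F [ 0.6  0.5 -3.6]
scene 344 slope -0.377 z@.11 0.0539 z@.21 0.0162 ymax [0.2174 0.2195] x@.11 0.5197 dx/dy -0.0012
side 372 slope -0.3594 z@.11 0.0544 z@.21 0.0185 ymax [0.2106 0.2126] x@.11 0.5181 dx/dy 0.0198
```

play_rows(commands="0 0.15 -0.055 0 0 0;0 0.14 -0.055 0 0 0;0 0.14 -0.05 0 0 0;0 0 0 0 0 0;0 0 0 0 0 0")

```text
time_s: 15.4
tcp_pos: [0.516, 0.0354, 0.0375]
ee_rot: [[-0.02, -1.0, -0.0], [-0.942, 0.019, -0.334], [0.334, -0.007, -0.943]]
wrist_force: [-0.4, -0.7, -4.2]
gripper_width: 0.226
gripper_force: 30.0
```

play_rows(commands="0 -0.015 -0.1 0.143 0 0;0 -0.015 -0.105 0.143 0 0;0 -0.015 -0.105 0.143 0 0;0 -0.015 -0.105 0.143 0 0;0 -0.01 -0.106 0.143 0 0;0 0 -0.106 0.143 0 0;0 0 -0.106 0.143 0 0;0 0 -0.106 0.143 0 0;0 0 0 0 0 0;0 0 0 0 0 0")

```text
time_s: 16.4
tcp_pos: [0.5172, 0.0347, 0.013]
ee_rot: [[-0.019, -1.0, 0.003], [-0.986, 0.019, -0.165], [0.165, -0.006, -0.986]]
wrist_force: [-2.7, 7.5, -1.5]
gripper_width: 0.229
gripper_force: 30.0
```

```bash
cat >> m3.py <<'E'
    hh=hsv.astype(int)
    g=(hh[...,0]>20)&(hh[...,0]<30)&(hh[...,1]>150)&(abs(X[...,0]-.52)<.03)&(abs(X[...,1]-.24)<.03)
    b2=(hh[...,0]>105)&(hh[...,0]<125)&(hh[...,1]>150)&(abs(X[...,0]-.606)<.03)&(abs(X[...,1]-.24)<.03)
    for nm,m in(('ymark',g),('bmark',b2)):
        if m.sum()>8: print('  ',n,nm,m.sum(),np.median(X[m],0).round(4))
E
python3 m3.py c
```

```text
t 16.4 tcp [0.5172 0.0347 0.013 ] F [-2.7  7.5 -1.5]
scene 301 slope -0.212 z@.11 0.0405 z@.21 0.0192 ymax [0.2188 0.2207] x@.11 0.52 dx/dy -0.0121
   scene ymark 159 [0.52   0.24   0.0404]
   scene bmark 156 [0.6063 0.2385 0.041 ]
side 288 slope -0.1845 z@.11 0.04 z@.21 0.0215 ymax [0.2111 0.2129] x@.11 0.5185 dx/dy 0.009
   side ymark 150 [0.5214 0.2429 0.0403]
```

play_rows(commands="0 0.03 -0.1 0.156 0 0;0 0.02 -0.105 0.156 0 0;0 0.015 -0.106 0.156 0 0;0 0.015 -0.106 0.156 0 0;0 0.015 -0.106 0.156 0 0;0 0.015 -0.106 0.156 0 0;0 0 0 0 0 0;0 0 0 0 0 0")

```text
time_s: 17.3
tcp_pos: [0.5173, 0.0377, -0.0053]
ee_rot: [[-0.019, -1.0, 0.003], [-0.999, 0.019, -0.026], [0.026, -0.004, -1.0]]
wrist_force: [-3.1, 8.0, 2.2]
gripper_width: 0.227
gripper_force: 30.0
```

```bash
python3 m3.py d
```

```text
t 17.3 tcp [ 0.5173  0.0377 -0.0053] F [-3.1  8.   2.2]
scene 310 slope -0.0589 z@.11 0.0307 z@.21 0.0248 ymax [0.2202 0.2221] x@.11 0.5194 dx/dy 0.0086
   scene ymark 158 [0.5205 0.2409 0.0459]
   scene bmark 158 [0.6052 0.2398 0.0455]
side 268 slope -0.063 z@.11 0.0305 z@.21 0.0242 ymax [0.2103 0.2131] x@.11 0.5184 dx/dy 0.0133
   side ymark 156 [0.5213 0.2436 0.0455]
```

play_rows(commands="0 0 -0.06 0.08 0 0;0 0 -0.06 0.08 0 0;0 0 -0.06 0.08 0 0;0 0 -0.04 0.06 0 0;0 0 0 0 0 0;0 0 0 0 0 0")

```text
time_s: 18.0
tcp_pos: [0.5177, 0.0391, -0.0114]
ee_rot: [[-0.019, -1.0, 0.004], [-1.0, 0.019, 0.02], [-0.02, -0.004, -1.0]]
wrist_force: [-4.5, 13.8, 4.1]
gripper_width: 0.232
gripper_force: 30.0
```

```bash
python3 m3.py e
```

```text
t 18.0 tcp [ 0.5177  0.0391 -0.0114] F [-4.5 13.8  4.1]
scene 309 slope -0.0235 z@.11 0.0278 z@.21 0.0255 ymax [0.2204 0.2222] x@.11 0.5193 dx/dy 0.0135
   scene ymark 160 [0.5209 0.2413 0.0478]
   scene bmark 156 [0.6053 0.2401 0.0476]
side 261 slope -0.0817 z@.11 0.0291 z@.21 0.0209 ymax [0.2073 0.2097] x@.11 0.5184 dx/dy 0.0183
   side ymark 156 [0.5216 0.2442 0.0473]
```

play_rows(commands="0 0.05 -0.03 0.02 0 0;0 0.05 -0.02 0.02 0 0;0 0 0 0 0 0;-0.085 0.008 0 0 0 -0.09;-0.085 0.008 0 0 0 -0.09;-0.085 0.008 0 0 0 -0.09;0 0 0 0 0 0")

```text
time_s: 18.8
tcp_pos: [0.5109, 0.0395, -0.0121]
ee_rot: [[-0.059, -0.998, 0.006], [-0.998, 0.059, 0.023], [-0.023, -0.005, -1.0]]
wrist_force: [0.1, -2.7, 6.7]
gripper_width: 0.231
gripper_force: 30.0
```

```bash
cat > m4.py <<'E'
import sys
from h import *
s=r.sense();print('t',s['time_s'],'tcp',np.round(s['tcp_pos'],4),'F',np.round(s['wrist_force'],1))
for n in('scene','side'):
    p,d,i=cap(n,sys.argv[1]+n+'.png');hh=cv2.cvtColor(p,cv2.COLOR_BGR2HSV).astype(int)
    X=np.full(p.shape[:2]+(3,),np.nan);c,uv=cloud(i,d,d>0);X[uv[:,1],uv[:,0]]=c
    box=lambda x0,x1,y0,y1,z0,z1:(X[...,0]>x0)&(X[...,0]<x1)&(X[...,1]>y0)&(X[...,1]<y1)&(X[...,2]>z0)&(X[...,2]<z1)
    o=(hh[...,0]<14)&(hh[...,1]>175)&(hh[...,2]>90)&box(.44,.56,-.1,.13,.02,.09)
    t=(hh[...,1]<110)&(hh[...,2]<110)&(hh[...,2]>25)&box(.45,.56,-.085,-.022,.02,.06)
    bl=(hh[...,1]<80)&(hh[...,2]>60)&box(.48,.55,.1,.155,.015,.06)
    for nm,m in(('handle',o),('tail',t),('blade',bl)):
        if m.sum()<12: continue
        q=X[m];print(n,nm,m.sum(),'med',np.median(q,0).round(4),'zhi',np.percentile(q[:,2],90).round(4),'x 5-95',np.percentile(q[:,0],[5,95]).round(4),'y',np.percentile(q[:,1],[5,95]).round(4))
    for nm,m in(('ymark',(hh[...,0]>20)&(hh[...,0]<30)&(hh[...,1]>150)&box(.49,.55,.21,.27,.03,.06)),('bmark',(hh[...,0]>105)&(hh[...,0]<125)&(hh[...,1]>150)&box(.576,.636,.21,.27,.03,.06))):
        if m.sum()>8: print('  ',n,nm,m.sum(),np.median(X[m],0).round(4))
E
python3 m4.py f
```

```text
t 18.8 tcp [ 0.5109  0.0395 -0.0121] F [ 0.1 -2.7  6.7]
scene handle 245 med [0.5205 0.0773 0.0478] zhi 0.0526 x 5-95 [0.5076 0.5239] y [0.0569 0.0951]
scene tail 82 med [ 0.5089 -0.0486  0.039 ] zhi 0.0423 x 5-95 [0.5016 0.5125] y [-0.0639 -0.0327]
scene blade 270 med [0.5172 0.1272 0.0271] zhi 0.0301 x 5-95 [0.5042 0.5284] y [0.1032 0.1521]
   scene ymark 159 [0.5221 0.2411 0.0478]
   scene bmark 155 [0.6074 0.2402 0.048 ]
side handle 290 med [0.512  0.0712 0.0503] zhi 0.0522 x 5-95 [0.5032 0.5212] y [0.0307 0.1014]
side blade 237 med [0.516  0.1289 0.0268] zhi 0.0284 x 5-95 [0.505  0.5271] y [0.1031 0.1527]
   side ymark 154 [0.523  0.244  0.0477]
```

play_rows(commands="-0.092 0.006 0 0 0 -0.089;-0.092 0.006 0 0 0 -0.089;-0.092 0.006 0 0 0 -0.089;-0.092 0.006 0 0 0 -0.089;0 0 0 0 0 0")

```text
time_s: 19.4
tcp_pos: [0.5011, 0.0405, -0.0119]
ee_rot: [[-0.114, -0.993, 0.01], [-0.993, 0.114, 0.024], [-0.025, -0.007, -1.0]]
wrist_force: [3.3, -4.6, 5.6]
gripper_width: 0.223
gripper_force: 30.0
```

```bash
python3 m4.py g
```

```text
t 19.4 tcp [ 0.5011  0.0405 -0.0119] F [ 3.3 -4.6  5.6]
scene handle 266 med [0.5122 0.0767 0.0477] zhi 0.0529 x 5-95 [0.5002 0.5173] y [0.055 0.096]
scene tail 39 med [ 0.4939 -0.052   0.0381] zhi 0.0415 x 5-95 [0.489  0.4974] y [-0.0635 -0.0361]
scene blade 266 med [0.5126 0.1279 0.0274] zhi 0.0302 x 5-95 [0.4997 0.5248] y [0.1029 0.1519]
   scene ymark 160 [0.5251 0.2404 0.0481]
   scene bmark 155 [0.6091 0.2407 0.0478]
side handle 290 med [0.5041 0.0733 0.0504] zhi 0.0524 x 5-95 [0.4948 0.5133] y [0.0347 0.1019]
side blade 234 med [0.5118 0.128  0.0267] zhi 0.0284 x 5-95 [0.5001 0.5235] y [0.1034 0.1518]
   side ymark 157 [0.5255 0.2434 0.0478]
```

play_rows(commands="-0.1 0 0 0 0 0;-0.1 0 0 0 0 0;-0.1 0 0 0 0 0;-0.08 0 0 0 0 0;0 0 0 0 0 0")

```text
time_s: 20.0
tcp_pos: [0.4931, 0.0417, -0.011]
ee_rot: [[-0.116, -0.993, 0.017], [-0.993, 0.116, 0.026], [-0.028, -0.013, -1.0]]
wrist_force: [7.3, -3.6, 6.2]
gripper_width: 0.232
gripper_force: 31.0
```

```bash
python3 m4.py h
```

```text
t 20.0 tcp [ 0.4931  0.0417 -0.011 ] F [ 7.3 -3.6  6.2]
scene handle 263 med [0.5053 0.0772 0.0483] zhi 0.0537 x 5-95 [0.4951 0.5112] y [0.0555 0.097 ]
scene blade 269 med [0.5088 0.1275 0.0281] zhi 0.0306 x 5-95 [0.4958 0.5214] y [0.1028 0.1521]
   scene ymark 163 [0.5259 0.24   0.0475]
   scene bmark 157 [0.6107 0.241  0.0476]
side handle 304 med [0.4963 0.073  0.051 ] zhi 0.0534 x 5-95 [0.4864 0.5068] y [0.0352 0.1027]
side blade 240 med [0.5077 0.13   0.0271] zhi 0.0288 x 5-95 [0.4955 0.5205] y [0.1048 0.1529]
   side ymark 156 [0.5267 0.2428 0.0474]
```

play_rows(commands="0.05 0 0.03 0 0 0;0 0 0.03 -0.02 0 0;0 0 0.03 -0.02 0 0;0 0 0.03 -0.02 0 0;0 0 0 0 0 0")

```text
time_s: 20.6
tcp_pos: [0.4934, 0.0412, -0.0102]
ee_rot: [[-0.117, -0.993, 0.014], [-0.993, 0.117, 0.017], [-0.018, -0.012, -1.0]]
wrist_force: [11.5, -5.7, -13.6]
gripper_width: 0.234
gripper_force: 30.8
```

```bash
python3 m4.py i; python3 -c "
from h import *
p=cv2.imread('pics/iscene.png');cv2.imwrite('pics/ci.png',np.hstack([cv2.resize(p[180:330,290:490],None,fx=2,fy=2,interpolation=cv2.INTER_CUBIC),cv2.resize(cv2.imread('pics/iside.png')[200:350,220:420],None,fx=2,fy=2,interpolation=cv2.INTER_CUBIC)]))"
```

```text
t 20.6 tcp [ 0.4934  0.0412 -0.0102] F [ 11.5  -5.7 -13.6]
scene handle 261 med [0.5058 0.0779 0.0497] zhi 0.0541 x 5-95 [0.4951 0.5118] y [0.0567 0.0971]
scene blade 270 med [0.5089 0.1275 0.028 ] zhi 0.0313 x 5-95 [0.496  0.5221] y [0.1027 0.1525]
   scene ymark 161 [0.5256 0.24   0.0469]
   scene bmark 156 [0.6104 0.2406 0.0472]
side handle 300 med [0.4969 0.0736 0.0515] zhi 0.0541 x 5-95 [0.4874 0.5078] y [0.0362 0.1031]
side blade 239 med [0.5077 0.1282 0.0276] zhi 0.0296 x 5-95 [0.4959 0.5199] y [0.1041 0.1522]
   side ymark 155 [0.527  0.2435 0.0471]
```

View pics/ci.png

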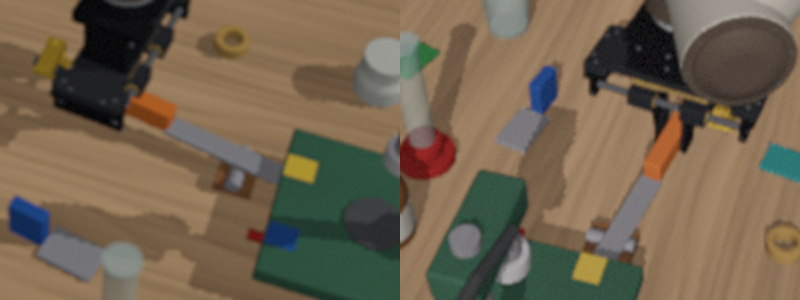

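The picture shows the bar over the fulcrum with its tip under the yellow mark and its tail hidden under the keeper roof at left. The force now pulls down, so the tail bears on the roof. I'll relax and let go.

play_rows(commands="0.05 0 -0.03 0 0 0;0.05 -0.02 -0.03 0 0 0;0 -0.02 -0.02 0 0 0;0 0 0 0 0 0")

```text
time_s: 21.1
tcp_pos: [0.4949, 0.0409, -0.0108]
ee_rot: [[-0.115, -0.993, 0.011], [-0.993, 0.115, 0.017], [-0.018, -0.009, -1.0]]
wrist_force: [2.5, 1.4, 6.9]
gripper_width: 0.226
gripper_force: 30.4
```

play_rows(commands="0 0 0 0 0 0;0 0 0 0 0 0;0 0 0 0 0 0;0 0 0 0 0 0", grip=40)

```text
time_s: 21.5
tcp_pos: [0.4896, 0.0393, -0.0136]
ee_rot: [[-0.114, -0.993, 0.001], [-0.993, 0.114, 0.013], [-0.013, 0.001, -1.0]]
wrist_force: [1.3, -0.3, -0.2]
gripper_width: 0.443
gripper_force: 0.0
```

```bash
python3 m4.py j
```

```text
t 21.5 tcp [ 0.4896  0.0393 -0.0136] F [ 1.3 -0.3 -0.2]
scene handle 253 med [0.5074 0.0779 0.0488] zhi 0.0542 x 5-95 [0.495  0.5128] y [0.0563 0.0971]
scene tail 12 med [ 0.4846 -0.036   0.0436] zhi 0.0462 x 5-95 [0.4764 0.4888] y [-0.0619 -0.0329]
scene blade 267 med [0.5095 0.1281 0.0277] zhi 0.0306 x 5-95 [0.4954 0.5216] y [0.1032 0.1522]
   scene ymark 159 [0.5263 0.24   0.0472]
   scene bmark 157 [0.6106 0.2407 0.0472]
side handle 356 med [0.4959 0.0656 0.0515] zhi 0.0541 x 5-95 [0.4848 0.5089] y [0.0257 0.1028]
side blade 240 med [0.5082 0.1286 0.0275] zhi 0.0294 x 5-95 [0.496  0.5202] y [0.1043 0.1523]
   side ymark 155 [0.5264 0.243  0.0472]
```

play_rows(commands="0.1 0 0 0 0 0;0.12 0 0 0 0 0;0 0 0 0 0 0;0 0 0.4 0 0 0;0 0 0.8 0 0 0;0 0 0.9 0 0 0;0.5 -0.1 0.9 0 0 -0.1;0.9 -0.2 0.9 0 0 -0.1;0.9 -0.2 0 0 0 -0.1;0.9 -0.2 0 0 0 -0.1;0.9 -0.2 0 0 0 -0.1;0.9 -0.2 0 0 0 -0.1;0.7 -0.2 0 0 0 -0.1;0 0 0 0 0 0;0 0 0 0 0 0", grip=50)

```text
time_s: 23.1
tcp_pos: [0.6675, 0.0005, 0.1028]
ee_rot: [[-0.218, -0.976, 0.002], [-0.976, 0.218, 0.013], [-0.013, 0.001, -1.0]]
wrist_force: [0.7, -0.2, 0.6]
gripper_width: 0.576
gripper_force: 0.0
```

```bash
python3 - <<'E'
from h import *
s=r.sense();print(s['time_s'],np.round(s['tcp_pos'],4),np.round(s['ee_rot'],3).tolist(),np.round(s['wrist_force'],1))
p,d,i=cap('wrist','w5.png');hh=cv2.cvtColor(p,cv2.COLOR_BGR2HSV).astype(int)
X=np.full(p.shape[:2]+(3,),np.nan);c,uv=cloud(i,d,d>0);X[uv[:,1],uv[:,0]]=c
b=(hh[...,0]>105)&(hh[...,0]<125)&(hh[...,1]>150);q=X[b&(X[...,2]>.044)&(X[...,2]<.055)];print('tab',len(q),cv2.minAreaRect(q[:,:2].astype(np.float32)) if len(q)>5 else '')
m=(abs(X[...,2]-.006)<.004)&(hh[...,1]<70)&(abs(X[...,0]-.68)<.08)&(X[...,1]>-.02)&(X[...,1]<.13);n=m.astype(np.uint8);n=cv2.morphologyEx(n,cv2.MORPH_OPEN,np.ones((5,5)));q=X[n>0];print('tongue',len(q),cv2.minAreaRect(q[:,:2].astype(np.float32)) if len(q)>5 else '')
p,d,i=cap('scene','s6.png');hh=cv2.cvtColor(p,cv2.COLOR_BGR2HSV).astype(int)
X=np.full(p.shape[:2]+(3,),np.nan);c,uv=cloud(i,d,d>0);X[uv[:,1],uv[:,0]]=c
q=X.reshape(-1,3);h=hh.reshape(-1,3)
pr=q[(q[:,0]>.46)&(q[:,0]<.72)&(q[:,1]>.18)&(q[:,1]<.45)&(q[:,2]>.06)];
for z0 in(.06,.1,.14,.18,.22,.26,.3):
    e=pr[(pr[:,2]>=z0)&(pr[:,2]<z0+.04)]
    if len(e)>5:print('press z',z0,len(e),np.percentile(e,[2,98],axis=0)[:,:2].round(3).tolist())
# green plate front edge
g=(h[:,0]>60)&(h[:,0]<95)&(h[:,1]>80)&(q[:,2]>.03)&(q[:,2]<.06);e=[]
for a in list(np.arange(.49,.51,.005))+list(np.arange(.555,.59,.005))+list(np.arange(.64,.655,.005)):
    t=q[g&(abs(q[:,0]-a)<.003)]
    if len(t)>5:e.append((a,np.percentile(t[:,1],3)))
e=np.array(e);k=np.polyfit(e[:,0],e[:,1],1);print('edge',k, np.polyval(k,[.526,.611]))
for nm,m in(('ymark',(h[:,0]>20)&(h[:,0]<30)&(h[:,1]>150)&(abs(q[:,0]-.525)<.03)&(abs(q[:,1]-.24)<.03)),('bmark',(h[:,0]>105)&(h[:,0]<125)&(h[:,1]>150)&(abs(q[:,0]-.61)<.03)&(abs(q[:,1]-.24)<.03)),('bumper',((h[:,0]<5)|(h[:,0]>175))&(h[:,1]>170)&(h[:,2]>60)&(abs(q[:,0]-.61)<.03)&(abs(q[:,1]-.215)<.03)),('keep_tail',(h[:,1]<110)&(h[:,2]<110)&(q[:,0]<.52)&(q[:,0]>.45)&(q[:,1]>-.075)&(q[:,1]<-.02)&(q[:,2]>.02)&(q[:,2]<.05)),('handle',(h[:,0]<14)&(h[:,1]>175)&(h[:,2]>90)&(abs(q[:,0]-.5)<.05)&(q[:,1]>-.04)&(q[:,1]<.11)&(q[:,2]>.045)&(q[:,2]<.065))):
    t=q[m]
    if len(t)>4:print(nm,len(t),np.median(t,0).round(4),np.percentile(t,[4,96],axis=0).round(4).tolist())
E
```

```text
23.1 [6.675e-01 5.000e-04 1.028e-01] [[-0.218, -0.976, 0.002], [-0.976, 0.218, 0.013], [-0.013, 0.001, -1.0]] [ 0.7 -0.2  0.6]
tab 1274 ((0.663393497467041, -0.002596452832221985), (0.03912078216671944, 0.015059750527143478), 79.33238220214844)
tongue 2946 ((0.6731120347976685, 0.0469401590526104), (0.060697250068187714, 0.03970657289028168), 79.3318099975586)
press z 0.06 525 [[0.546, 0.354], [0.591, 0.402]]
press z 0.1 164 [[0.564, 0.369], [0.577, 0.39]]
press z 0.14 450 [[0.56, 0.309], [0.584, 0.39]]
press z 0.18 311 [[0.565, 0.315], [0.582, 0.392]]
press z 0.22 1789 [[0.542, 0.314], [0.587, 0.411]]
press z 0.26 369 [[0.537, 0.375], [0.575, 0.448]]
edge [-0.0202007   0.24374368] [0.23311811 0.23140105]
ymark 159 [0.5255 0.24   0.0473] [[0.5135, 0.2261, 0.0437], [0.5374, 0.2536, 0.051]]
bmark 158 [0.6104 0.2406 0.0474] [[0.5994, 0.2278, 0.0442], [0.6222, 0.2537, 0.0507]]
bumper 28 [0.6132 0.2159 0.0392] [[0.6088, 0.2105, 0.0347], [0.6181, 0.2217, 0.0434]]
handle 352 [0.5005 0.0557 0.0526] [[0.4882, 0.0146, 0.0461], [0.5112, 0.0962, 0.0568]]
```

play_rows(commands="-0.14 -0.1 -0.4 -0.087 0 0.22;0 0 -0.8 0 0 0;0 0 -0.8 0 0 0;0 0 -0.8 0 0 0;0 0 -0.8 0 0 0;0 0 -0.49 0 0 0;0 0 -0.2 0 0 0;0 0 0 0 0 0")

```text
time_s: 24.0
tcp_pos: [0.6634, -0.0022, -0.0253]
ee_rot: [[-0.185, -0.983, 0.002], [-0.983, 0.185, -0.0], [-0.0, -0.002, -1.0]]
wrist_force: [-0.0, 0.2, -0.3]
gripper_width: 0.573
gripper_force: 0.0
```

play_rows(commands="0 0 0 0 0 0;0 0 0 0 0 0;0 0 0 0 0 0;0 0 0 0 0 0;0 0 0 0 0 0;0 0 0 0 0 0;0 0 0 0 0 0;0 0 0 0 0 0", grip=0)

```text
time_s: 24.8
tcp_pos: [0.6638, -0.0024, -0.0247]
ee_rot: [[-0.185, -0.983, 0.003], [-0.983, 0.185, 0.0], [-0.001, -0.003, -1.0]]
wrist_force: [-1.2, 1.0, 2.1]
gripper_width: 0.185
gripper_force: 30.0
```

play_rows(commands="0 0 0.5 0 0 0;0 0 0.5 0 0 0;-0.3 0.6 0 0 0 0.2;-0.36 0.9 0 0 0 0.26;-0.36 0.9 0 0 0 0.26;-0.36 0.9 0 0 0 0.26;-0.35 0.9 0 0 0 0.24;0 0.04 -0.3 0 0 0;0 0 0 0 0 0;0 0 0 0 0 0")

```text
time_s: 25.8
tcp_pos: [0.6123, 0.1241, -0.0042]
ee_rot: [[-0.005, -1.0, 0.003], [-1.0, 0.005, 0.001], [-0.001, -0.003, -1.0]]
wrist_force: [1.3, -0.4, -1.5]
gripper_width: 0.183
gripper_force: 30.0
```

```bash
cat > m5.py <<'E'
import sys
from h import *
s=r.sense();print(s['time_s'],np.round(s['tcp_pos'],4),np.round(s['ee_rot'],3).tolist(),np.round(s['wrist_force'],1))
p,d,i=cap('scene',sys.argv[1]+'.png');hh=cv2.cvtColor(p,cv2.COLOR_BGR2HSV).astype(int)
X=np.full(p.shape[:2]+(3,),np.nan);c,uv=cloud(i,d,d>0);X[uv[:,1],uv[:,0]]=c
q=X.reshape(-1,3);h=hh.reshape(-1,3)
P=lambda nm,m:(print(nm,m.sum(),np.median(q[m],0).round(4),np.percentile(q[m],[4,96],axis=0).round(4).tolist()) if m.sum()>4 else None)
bx=lambda x0,x1,y0,y1,z0,z1:(q[:,0]>x0)&(q[:,0]<x1)&(q[:,1]>y0)&(q[:,1]<y1)&(q[:,2]>z0)&(q[:,2]<z1)
blue=(h[:,0]>105)&(h[:,0]<125)&(h[:,1]>150)
P('bmark',blue&bx(.58,.64,.222,.27,.03,.06));P('tab',blue&bx(.58,.64,.05,.215,.0,.1))
P('ymark',(h[:,0]>20)&(h[:,0]<30)&(h[:,1]>150)&bx(.49,.55,.21,.27,.02,.06))
P('bumper',((h[:,0]<5)|(h[:,0]>175))&(h[:,1]>170)&(h[:,2]>60)&bx(.58,.64,.19,.24,.01,.06))
t=(h[:,1]<75)&(h[:,2]>60)&bx(.575,.65,.12,.235,-.002,.05);P('tongue',t)
for y0 in np.arange(.12,.23,.015):
    e=q[t&(abs(q[:,1]-y0)<.0075)]
    if len(e)>6:print('  ',y0.round(3),len(e),'x',np.percentile(e[:,0],[4,96]).round(4),'z',np.median(e[:,2]).round(4))
E
python3 m5.py s7
```

```text
25.8 [ 0.6123  0.1241 -0.0042] [[-0.005, -1.0, 0.003], [-1.0, 0.005, 0.001], [-0.001, -0.003, -1.0]] [ 1.3 -0.4 -1.5]
bmark 159 [0.61   0.2412 0.0471] [[0.5994, 0.228, 0.0441], [0.6223, 0.254, 0.0508]]
ymark 160 [0.5256 0.2405 0.0472] [[0.5134, 0.2265, 0.0439], [0.5386, 0.2545, 0.0505]]
bumper 27 [0.6141 0.2167 0.0391] [[0.6087, 0.2115, 0.0318], [0.6167, 0.2222, 0.0431]]
tongue 531 [0.6143 0.1786 0.0262] [[0.5933, 0.1525, 0.0171], [0.6329, 0.2202, 0.0416]]
   0.15 70 x [0.5964 0.6325] z 0.0258
   0.165 136 x [0.5947 0.6324] z 0.0264
   0.18 141 x [0.5945 0.6331] z 0.026
   0.195 140 x [0.5948 0.6324] z 0.0263
   0.21 22 x [0.5787 0.6276] z 0.003
   0.225 22 x [0.576 0.645] z 0.0463
```

play_rows(commands="-0.05 0 -0.3 0 0 0;0 0 -0.34 0 0 0;0 0 0 0 0 0;0 0.2 0 0 0 0;0 0.3 0 0 0 0;0 0.3 0 0 0 0;0 0.3 0 0 0 0;0 0.3 0 0 0 0;0 0.2 0 0 0 0;0 0.15 0 0 0 0;0 0 0 0 0 0;0 0 0 0 0 0")

```text
time_s: 27.05
tcp_pos: [0.6103, 0.1773, -0.0233]
ee_rot: [[-0.003, -1.0, 0.003], [-1.0, 0.003, 0.001], [-0.001, -0.003, -1.0]]
wrist_force: [-0.9, 1.1, -1.5]
gripper_width: 0.179
gripper_force: 30.0
```

play_rows(commands="0 0.06 0 0 0 0;0 0.06 0 0 0 0;0 0.06 0 0 0 0;0 0.05 0 0 0 0;0 0.04 0 0 0 0;0 0 0 0 0 0")

```text
time_s: 27.65
tcp_pos: [0.6105, 0.1857, -0.0232]
ee_rot: [[-0.003, -1.0, 0.003], [-1.0, 0.003, 0.001], [-0.001, -0.003, -1.0]]
wrist_force: [0.4, -0.5, -1.3]
gripper_width: 0.185
gripper_force: 30.0
```

```bash
python3 m5.py s8|head -6
```

```text
27.65 [ 0.6105  0.1857 -0.0232] [[-0.003, -1.0, 0.003], [-1.0, 0.003, 0.001], [-0.001, -0.003, -1.0]] [ 0.4 -0.5 -1.3]
bmark 155 [0.6102 0.2412 0.0471] [[0.5988, 0.2282, 0.0438], [0.6216, 0.2538, 0.0503]]
ymark 163 [0.5253 0.2405 0.0471] [[0.5119, 0.2264, 0.0438], [0.5384, 0.2545, 0.0509]]
tongue 64 [0.6142 0.2232 0.0397] [[0.5775, 0.2189, 0.0025], [0.6439, 0.2256, 0.0486]]
   0.225 62 x [0.5775 0.6439] z 0.0411
```

Creeping on to contact.

play_rows(commands="0 0.04 0 0 0 0;0 0.04 0 0 0 0;0 0.03 0 0 0 0;0 0 0 0 0 0")

```text
time_s: 28.1
tcp_pos: [0.6103, 0.1879, -0.0232]
ee_rot: [[-0.004, -1.0, 0.002], [-1.0, 0.004, -0.0], [0.0, -0.003, -1.0]]
wrist_force: [1.0, -3.9, -1.5]
gripper_width: 0.177
gripper_force: 30.0
```

play_rows(commands="0 0 -0.03 0 0 0;0 0.03 0 0 0 0;0 0.025 0 0 0 0;0 0 0 0 0 0")

```text
time_s: 28.5
tcp_pos: [0.6102, 0.1879, -0.024]
ee_rot: [[-0.004, -1.0, 0.002], [-1.0, 0.004, -0.002], [0.002, -0.002, -1.0]]
wrist_force: [2.1, -9.9, 1.0]
gripper_width: 0.183
gripper_force: 30.0
```

play_rows(commands="0 0 0 0 0 0;0 0 0 0 0 0;0 0 0 0 0 0;0 0 0 0 0 0;0 0 0 0 0 0;0 0 0 0 0 0;0 0 0 0 0 0")

```text
time_s: 29.2
tcp_pos: [0.6102, 0.1879, -0.0239]
ee_rot: [[-0.004, -1.0, 0.002], [-1.0, 0.004, -0.002], [0.002, -0.002, -1.0]]
wrist_force: [1.5, -9.6, 1.3]
gripper_width: 0.18
gripper_force: 30.0
```

play_rows(commands="0 0 0 0 0 0;0 0 0 0 0 0;0 0 0 0 0 0;0 0 0 0 0 0;0 0 0 0 0 0;0 0 0 0 0 0")

```text
time_s: 29.8
tcp_pos: [0.6102, 0.1879, -0.0239]
ee_rot: [[-0.004, -1.0, 0.002], [-1.0, 0.004, -0.002], [0.002, -0.002, -1.0]]
wrist_force: [2.5, -9.4, 1.4]
gripper_width: 0.182
gripper_force: 30.0
```

play_rows(commands="0 -0.04 0 0 0 0;0 -0.035 0 0 0 0;0 0 0 0 0 0")

```text
time_s: 30.1
tcp_pos: [0.6104, 0.1879, -0.0241]
ee_rot: [[-0.004, -1.0, 0.003], [-1.0, 0.004, 0.001], [-0.001, -0.003, -1.0]]
wrist_force: [0.7, -4.7, 0.6]
gripper_width: 0.179
gripper_force: 30.0
```

play_rows(commands="0 0 0 0 0 0;0 0 0 0 0 0;0 0 0 0 0 0;0 0 0 0 0 0;0 0 0.2 0 0 0;0 0 0.5 0 0 0;0 0 0.9 0 0 0;0 0 0.9 0 0 0;0 0 0.9 0 0 0;-0.5 -0.7 0 0 0 0;-0.6 -0.9 0 0 0 0;-0.6 -0.9 0 0 0 0;-0.6 -0.9 0 0 0 0;-0.6 -0.9 0 0 0 0;-0.6 -0.6 0 0 0 0;0 0 0 0 0 0;0 0 0 0 0 0", grip=36)

```text
time_s: 31.8
tcp_pos: [0.5063, 0.0412, 0.0795]
ee_rot: [[-0.004, -1.0, 0.006], [-1.0, 0.004, 0.002], [-0.002, -0.006, -1.0]]
wrist_force: [0.4, -0.4, 0.2]
gripper_width: 0.415
gripper_force: 0.0
```

```bash
python3 m5.py s9|head -7; python3 - <<'E'
from h import *
p,d,i=load('s9')if 0 else (lambda z:(z['p'],z['d'],z))(np.load('pics/s9.npz'));
p2,d2,i2=cap('wrist','w9.png')
for nm,(p,d,i) in(('scene',(p,d,i)),('wrist',(p2,d2,i2))):
    hh=cv2.cvtColor(p,cv2.COLOR_BGR2HSV).astype(int);X=np.full(p.shape[:2]+(3,),np.nan);c,uv=cloud(i,d,d>0);X[uv[:,1],uv[:,0]]=c
    o=(hh[...,0]<14)&(hh[...,1]>175)&(hh[...,2]>90)&(abs(X[...,0]-.5)<.06)&(abs(X[...,1]-.035)<.09)&(X[...,2]>.04)&(X[...,2]<.065)
    q=X[o]
    if len(q)>30:print(nm,len(q),cv2.minAreaRect(q[:,:2].astype(np.float32)),np.polyfit(q[:,1],q[:,2],1),np.median(q[:,2]))
E
```

```text
31.8 [0.5063 0.0412 0.0795] [[-0.004, -1.0, 0.006], [-1.0, 0.004, 0.002], [-0.002, -0.006, -1.0]] [ 0.4 -0.4  0.2]
bmark 157 [0.6105 0.241  0.0473] [[0.5987, 0.2282, 0.0438], [0.6224, 0.2538, 0.0509]]
tab 293 [0.618  0.189  0.0368] [[0.6079, 0.173, 0.0099], [0.6208, 0.205, 0.0502]]
ymark 162 [0.5259 0.2404 0.0477] [[0.5134, 0.2264, 0.044], [0.5376, 0.2545, 0.051]]
bumper 27 [0.6135 0.2167 0.0389] [[0.6087, 0.2109, 0.034], [0.6168, 0.2222, 0.0417]]
tongue 193 [0.6175 0.213  0.0068] [[0.5913, 0.1685, 0.0001], [0.6349, 0.2252, 0.0484]]
   0.165 23 x [0.6044 0.6199] z 0.0302
scene 529 ((0.4957209527492523, 0.04092172160744667), (0.12092608958482742, 0.02290712296962738), 81.07245635986328) [-0.00956077  0.05105447] 0.05198485242978102
wrist 6138 ((0.49427884817123413, 0.036577969789505005), (0.11438410729169846, 0.020166901871562004), 81.00741577148438) [-0.02092444  0.05420798] 0.05378808556450569
```

play_rows(commands="-0.2 -0.06 0 0 0 -0.5;-0.18 -0.07 0 0 0 -0.5;0 0 -0.6 0 0 0;0 0 -0.8 0 0 0;0 0 -0.8 0 0 0;0 0 -0.55 0 0 0;0 0 -0.2 0 0 0;0 0 0 0 0 0")

```text
time_s: 32.7
tcp_pos: [0.4942, 0.0377, -0.0113]
ee_rot: [[-0.152, -0.988, 0.002], [-0.988, 0.152, -0.0], [0.0, -0.002, -1.0]]
wrist_force: [0.3, -0.3, -0.7]
gripper_width: 0.414
gripper_force: 0.0
```

play_rows(commands="0 0 0 0 0 0;0 0 0 0 0 0;0 0 0 0 0 0;0 0 0 0 0 0;0 0 0 0 0 0", grip=0)

```text
time_s: 33.2
tcp_pos: [0.4943, 0.0376, -0.0099]
ee_rot: [[-0.153, -0.988, 0.004], [-0.988, 0.153, 0.001], [-0.001, -0.004, -1.0]]
wrist_force: [-1.1, 2.1, 4.8]
gripper_width: 0.228
gripper_force: 30.0
```

play_rows(commands="0 0 -0.05 0.02 0 0;0 0 -0.05 0.02 0 0;0 0 -0.04 0.02 0 0;0 0 0 0 0 0")

```text
time_s: 33.6
tcp_pos: [0.4952, 0.0375, -0.0133]
ee_rot: [[-0.152, -0.988, 0.006], [-0.988, 0.152, 0.01], [-0.011, -0.004, -1.0]]
wrist_force: [-2.4, 0.5, 9.8]
gripper_width: 0.223
gripper_force: 30.0
```

```bash
python3 m4.py k
```

```text
t 33.6 tcp [ 0.4952  0.0375 -0.0133] F [-2.4  0.5  9.8]
scene handle 283 med [0.5076 0.0757 0.0467] zhi 0.0513 x 5-95 [0.4958 0.5131] y [0.0526 0.0961]
scene blade 265 med [0.5103 0.1277 0.0267] zhi 0.0293 x 5-95 [0.4971 0.5221] y [0.1029 0.1519]
   scene ymark 161 [0.5252 0.2405 0.0487]
   scene bmark 158 [0.6108 0.2414 0.0487]
side handle 300 med [0.4988 0.0735 0.0488] zhi 0.051 x 5-95 [0.4887 0.5092] y [0.0366 0.1026]
side blade 233 med [0.5088 0.1291 0.0263] zhi 0.0278 x 5-95 [0.497  0.5208] y [0.1049 0.153 ]
   side ymark 156 [0.5264 0.2433 0.0486]
```

play_rows(commands="0.11 0 0 0 0 0.095;0.11 0 0 0 0 0.095;0.11 0 0 0 0 0.095;0.11 0 0 0 0 0.095;0.11 -0.005 0 0 0 0.095;0.11 -0.005 0 0 0 0.095;0.11 -0.005 0 0 0 0.095;0.06 0 0 0 0 0.04;0 0 0 0 0 0")

```text
time_s: 34.6
tcp_pos: [0.516, 0.0359, -0.0145]
ee_rot: [[-0.045, -0.999, -0.004], [-0.999, 0.045, 0.007], [-0.007, 0.004, -1.0]]
wrist_force: [-6.4, 0.3, 9.9]
gripper_width: 0.229
gripper_force: 30.4
```

```bash
python3 m4.py l; python3 m5.py s10|sed -n 2,6p
```

```text
t 34.6 tcp [ 0.516   0.0359 -0.0145] F [-6.4  0.3  9.9]
scene handle 250 med [0.525  0.0774 0.0461] zhi 0.0505 x 5-95 [0.5127 0.5282] y [0.057  0.0949]
scene tail 82 med [ 0.5175 -0.0498  0.0352] zhi 0.0391 x 5-95 [0.5111 0.522 ] y [-0.0636 -0.034 ]
scene blade 268 med [0.5189 0.1273 0.0263] zhi 0.0291 x 5-95 [0.507  0.5305] y [0.1026 0.1519]
   scene ymark 164 [0.5208 0.2419 0.0492]
   scene bmark 160 [0.6064 0.2409 0.0486]
side handle 293 med [0.5167 0.0706 0.0481] zhi 0.0501 x 5-95 [0.508  0.5256] y [0.0297 0.1013]
side blade 233 med [0.518  0.1281 0.0256] zhi 0.0273 x 5-95 [0.5077 0.5294] y [0.1028 0.1527]
   side ymark 156 [0.522  0.2449 0.0487]
bmark 161 [0.606  0.241  0.0491] [[0.5947, 0.2279, 0.0458], [0.6178, 0.254, 0.0525]]
tab 298 [0.6174 0.1882 0.0369] [[0.6076, 0.1718, 0.0087], [0.6198, 0.2044, 0.0499]]
ymark 162 [0.5212 0.242  0.0494] [[0.5083, 0.2282, 0.0456], [0.5333, 0.2558, 0.0529]]
bumper 28 [0.6079 0.2161 0.0411] [[0.6043, 0.2104, 0.0372], [0.6118, 0.2219, 0.0452]]
tongue 211 [0.6165 0.2125 0.0064] [[0.593, 0.1677, 0.0006], [0.6357, 0.2243, 0.0483]]
```

play_rows(commands="0.04 0 0 0 0 -0.035;0.04 0 0 0 0 -0.035;0.04 0 0 0 0 -0.03;0 0 0 0 0 0")

```text
time_s: 35.15
tcp_pos: [0.5183, 0.0356, -0.0148]
ee_rot: [[-0.06, -0.998, -0.006], [-0.998, 0.06, 0.007], [-0.006, 0.006, -1.0]]
wrist_force: [-9.2, 1.1, 9.9]
gripper_width: 0.233
gripper_force: 30.9
```

```bash
python3 m5.py s11|sed -n 1,6p
```

```text
35.15 [ 0.5183  0.0356 -0.0148] [[-0.06, -0.998, -0.006], [-0.998, 0.06, 0.007], [-0.006, 0.006, -1.0]] [-9.2  1.1  9.9]
bmark 159 [0.6056 0.2412 0.0491] [[0.5936, 0.2281, 0.0457], [0.6178, 0.2539, 0.0526]]
tab 296 [0.6173 0.1884 0.0368] [[0.6073, 0.1715, 0.008], [0.6203, 0.2044, 0.0503]]
ymark 160 [0.5203 0.242  0.0495] [[0.5088, 0.2281, 0.0458], [0.5328, 0.256, 0.0525]]
bumper 27 [0.6079 0.2158 0.0412] [[0.6034, 0.2103, 0.0375], [0.6111, 0.2214, 0.0456]]
tongue 212 [0.617  0.2125 0.0068] [[0.5925, 0.1678, -0.0003], [0.6358, 0.2243, 0.049]]
```

play_rows(commands="0.02 0 0 0 0 -0.06;0.02 0 0 0 0 -0.06;0.02 0 0 0 0 -0.06;0.02 0 0 0 0 -0.04;0 0 0 0 0 0")

```text
time_s: 35.7
tcp_pos: [0.5197, 0.0352, -0.0151]
ee_rot: [[-0.092, -0.996, -0.008], [-0.996, 0.092, 0.006], [-0.005, 0.008, -1.0]]
wrist_force: [-10.3, 1.0, 9.3]
gripper_width: 0.24
gripper_force: 32.0
```

```bash
python3 m5.py s12|sed -n 1,5p; python3 m4.py n|grep -E "tail|blade|handle"
```

```text
35.7 [ 0.5197  0.0352 -0.0151] [[-0.092, -0.996, -0.008], [-0.996, 0.092, 0.006], [-0.005, 0.008, -1.0]] [-10.3   1.    9.3]
bmark 160 [0.605  0.2408 0.0489] [[0.5933, 0.2279, 0.0458], [0.6174, 0.2539, 0.0527]]
tab 299 [0.6174 0.188  0.0372] [[0.6077, 0.1719, 0.0086], [0.6201, 0.2044, 0.0504]]
ymark 162 [0.5201 0.2423 0.0494] [[0.508, 0.2283, 0.0456], [0.5334, 0.2559, 0.0527]]
bumper 26 [0.6075 0.2156 0.041 ] [[0.603, 0.2104, 0.0368], [0.6103, 0.2214, 0.0444]]
scene handle 269 med [0.528  0.0765 0.045 ] zhi 0.0502 x 5-95 [0.5151 0.5315] y [0.0541 0.0949]
scene tail 69 med [ 0.5231 -0.0519  0.0333] zhi 0.0364 x 5-95 [0.5166 0.5264] y [-0.0633 -0.0386]
scene blade 272 med [0.521  0.1273 0.0261] zhi 0.0284 x 5-95 [0.5088 0.5316] y [0.1029 0.1517]
side handle 282 med [0.52   0.0703 0.0472] zhi 0.0494 x 5-95 [0.5113 0.5292] y [0.0292 0.1017]
side blade 223 med [0.5202 0.1286 0.0255] zhi 0.0271 x 5-95 [0.5095 0.5314] y [0.1041 0.1523]
```

play_rows(commands="-0.1 0 0 0 0 -0.03;-0.1 0 0 0 0 -0.03;-0.1 0 0 0 0 -0.03;-0.08 0 0 0 0 -0.02;0 0 0 0 0 0")

```text
time_s: 36.35
tcp_pos: [0.5136, 0.0356, -0.0137]
ee_rot: [[-0.109, -0.994, 0.003], [-0.994, 0.109, 0.007], [-0.008, -0.002, -1.0]]
wrist_force: [-1.2, -4.1, 7.1]
gripper_width: 0.233
gripper_force: 30.1
```

```bash
python3 m5.py s13|sed -n 1,5p; python3 m4.py o|grep -E "tail|blade|handle"
```

```text
36.35 [ 0.5136  0.0356 -0.0137] [[-0.109, -0.994, 0.003], [-0.994, 0.109, 0.007], [-0.008, -0.002, -1.0]] [-1.2 -4.1  7.1]
bmark 162 [0.6072 0.2412 0.0488] [[0.5952, 0.2281, 0.0455], [0.6193, 0.2544, 0.0523]]
tab 298 [0.6174 0.1883 0.0363] [[0.6078, 0.1721, 0.0084], [0.6203, 0.2044, 0.0503]]
ymark 163 [0.5223 0.2416 0.0488] [[0.5094, 0.2278, 0.0456], [0.5346, 0.2556, 0.0524]]
bumper 25 [0.6092 0.2164 0.0403] [[0.6047, 0.2113, 0.0368], [0.6127, 0.222, 0.0438]]
scene handle 270 med [0.5229 0.0757 0.0461] zhi 0.0511 x 5-95 [0.5104 0.5265] y [0.0536 0.0953]
scene tail 65 med [ 0.5127 -0.0521  0.0358] zhi 0.0389 x 5-95 [0.506  0.5168] y [-0.0638 -0.0396]
scene blade 270 med [0.5185 0.1274 0.0266] zhi 0.0295 x 5-95 [0.5068 0.5295] y [0.1029 0.1523]
side handle 293 med [0.5148 0.0699 0.0487] zhi 0.0505 x 5-95 [0.5059 0.5236] y [0.0294 0.1013]
side blade 230 med [0.5176 0.1281 0.026 ] zhi 0.0278 x 5-95 [0.5065 0.529 ] y [0.1036 0.1523]
```

play_rows(commands="0 -0.01 0.1 -0.13 0 0;0 -0.01 0.105 -0.145 0 0;0 -0.01 0.105 -0.145 0 0;0.01 -0.01 0.105 -0.145 0 0;0.01 -0.005 0.105 -0.145 0 0;0.01 -0.005 0.105 -0.145 0 0;0.01 0 0.105 -0.145 0 0;0.01 0 0.105 -0.145 0 0;0 0 0 0 0 0")

```text
time_s: 37.4
tcp_pos: [0.5145, 0.0351, 0.0099]
ee_rot: [[-0.111, -0.994, 0.002], [-0.981, 0.11, -0.162], [0.161, -0.02, -0.987]]
wrist_force: [0.1, -0.0, -1.8]
gripper_width: 0.231
gripper_force: 29.2
```

```bash
python3 m5.py s14|sed -n 1,6p; python3 m3.py p|grep slope
```

```text
37.4 [0.5145 0.0351 0.0099] [[-0.111, -0.994, 0.002], [-0.981, 0.11, -0.162], [0.161, -0.02, -0.987]] [ 0.1 -0.  -1.8]
bmark 159 [0.6073 0.2397 0.042 ] [[0.5955, 0.2266, 0.0387], [0.6194, 0.2526, 0.0457]]
tab 291 [0.6173 0.1877 0.0365] [[0.6085, 0.1715, 0.0081], [0.6199, 0.2035, 0.0496]]
ymark 159 [0.5217 0.2402 0.0422] [[0.5099, 0.2263, 0.0389], [0.5346, 0.2541, 0.0456]]
bumper 25 [0.6092 0.215  0.0339] [[0.606, 0.21, 0.0293], [0.6121, 0.2203, 0.0373]]
tongue 198 [0.6167 0.2116 0.0066] [[0.5888, 0.1672, -0.0005], [0.6404, 0.2239, 0.0474]]
scene 264 slope -0.175 z@.11 0.0386 z@.21 0.0211 ymax [0.219  0.2209] x@.11 0.5212 dx/dy 0.0248
side 247 slope -0.1384 z@.11 0.0377 z@.21 0.0239 ymax [0.21   0.2121] x@.11 0.5206 dx/dy 0.0262
```

play_rows(commands="0 0 0.1 -0.145 0 0;0 0 0.1 -0.145 0 0;0 0 0 0 0 0;0 -0.15 0.04 0 0 0;0 -0.2 0.05 0 0 0;0 -0.25 0.06 0 0 0;0 -0.3 0.08 0 0 0;0 0 0 0 0 0")

```text
time_s: 38.35
tcp_pos: [0.5146, 0.0068, 0.0234]
ee_rot: [[-0.114, -0.993, 0.002], [-0.973, 0.111, -0.205], [0.203, -0.025, -0.979]]
wrist_force: [-0.4, -0.4, -3.4]
gripper_width: 0.232
gripper_force: 29.4
```

```bash
python3 m5.py s15|sed -n 1,6p; python3 m3.py q|grep slope
```

```text
38.35 [0.5146 0.0068 0.0234] [[-0.114, -0.993, 0.002], [-0.973, 0.111, -0.205], [0.203, -0.025, -0.979]] [-0.4 -0.4 -3.4]
bmark 158 [0.6072 0.2398 0.0424] [[0.595, 0.2266, 0.0396], [0.6186, 0.2526, 0.0451]]
tab 291 [0.6173 0.1876 0.0362] [[0.6081, 0.1715, 0.0085], [0.6201, 0.2035, 0.0499]]
ymark 160 [0.522  0.2401 0.0424] [[0.5095, 0.2261, 0.0385], [0.5339, 0.2541, 0.0454]]
bumper 26 [0.6091 0.2153 0.0334] [[0.6052, 0.2099, 0.028], [0.6122, 0.2205, 0.0377]]
tongue 197 [0.6171 0.2118 0.0065] [[0.5856, 0.1677, 0.0006], [0.6392, 0.2238, 0.0474]]
scene 351 slope -0.2257 z@.11 0.0422 z@.21 0.0196 ymax [0.213 0.217] x@.11 0.5224 dx/dy 0.0142
side 347 slope -0.2118 z@.11 0.0423 z@.21 0.0211 ymax [0.2088 0.2104] x@.11 0.522 dx/dy 0.0417
```

play_rows(commands="0 -0.2 0.5 0 0 0;0 -0.2 0.8 0 0 0;0 -0.2 0.8 0.24 0 0;0 -0.2 0.7 0.4 0 0;0 0 0 0.4 0 0;0 0 0 0.4 0 0;-0.06 -0.6 0 0 0 -0.3;-0.06 -0.9 0 0 0 -0.5;-0.06 -0.9 0 0 0 -0.5;-0.06 -0.9 0 0 0 -0.5;-0.06 -0.9 0 0 0 -0.5;-0.06 -0.9 0 0 0 -0.5;-0.06 -0.9 0 0 0 -0.5;-0.06 -0.9 0 0 0 -0.5;-0.06 -0.9 0 0 0 -0.5;-0.06 -0.9 0 0 0 -0.5;0 -0.9 0 0 0 -0.5;0 0 0 0 0 0;0 0 0 0 0 0")

```text
time_s: 40.4
tcp_pos: [0.4961, -0.3036, 0.1062]
ee_rot: [[-0.788, -0.616, 0.007], [-0.616, 0.788, 0.006], [-0.009, 0.0, -1.0]]
wrist_force: [0.0, -0.2, -4.2]
gripper_width: 0.233
gripper_force: 30.0
```

```bash
python3 - <<'E'
from h import *
s=r.sense();print(s['time_s'],np.round(s['tcp_pos'],4),np.round(s['ee_rot'],3).tolist(),np.round(s['wrist_force'],1))
p,d,i=cap('scene','s16.png');hh=cv2.cvtColor(p,cv2.COLOR_BGR2HSV).astype(int)
X=np.full(p.shape[:2]+(3,),np.nan);c,uv=cloud(i,d,d>0);X[uv[:,1],uv[:,0]]=c;q=X.reshape(-1,3);h=hh.reshape(-1,3)
m=(h[:,1]<80)&(h[:,2]>60)&(q[:,2]>.07)&(q[:,2]<.2)&(q[:,1]<-.1)&(q[:,0]>.5)&(q[:,0]<.72);a=q[m]
A=np.c_[a[:,:2],np.ones(len(a))];ok=np.ones(len(a),bool)
for _ in range(4):
    k=np.linalg.lstsq(A[ok],a[ok,2],rcond=None)[0];e=a[:,2]-A@k;ok=abs(e)<max(.004,2*np.median(abs(e)))
b=a[ok];w,v=np.linalg.eigh(np.cov(b[:,:2].T));ax=v[:,1]*np.sign(v[1,1]);print(len(b),b.mean(0).round(4),'ax deg',np.degrees(np.arctan2(ax[1],ax[0])).round(1),'pitch along',np.degrees(np.arctan(k[:2]@ax)).round(2),'roll',np.degrees(np.arctan(k[:2]@[-ax[1],ax[0]])).round(2),b.min(0).round(3),b.max(0).round(3))
E
```

```text
40.4 [ 0.4961 -0.3036  0.1062] [[-0.788, -0.616, 0.007], [-0.616, 0.788, 0.006], [-0.009, 0.0, -1.0]] [ 0.  -0.2 -4.2]
3078 [ 0.6064 -0.5407  0.0933] ax deg 89.4 pitch along 8.22 roll 3.96 [ 0.539 -0.784  0.07 ] [ 0.668 -0.166  0.15 ]
```

play_rows(commands="0 0 -0.6 0 0 0;0 0 -0.8 0 0 0;0 0 -0.8 0 0 0;0 0 -0.8 0 0 0;0 0 -0.7 0 0 0;0 0 -0.5 0 0 0;0 0 -0.2 0 0 0;0 0 -0.1 0 0 0;0 0 0 0 0 0")

```text
time_s: 41.35
tcp_pos: [0.4975, -0.3033, -0.0275]
ee_rot: [[-0.787, -0.617, 0.01], [-0.617, 0.787, 0.005], [-0.011, -0.002, -1.0]]
wrist_force: [0.0, -0.0, -4.4]
gripper_width: 0.226
gripper_force: 30.0
```

play_rows(commands="0 0 -0.08 0 0 0;0 0 -0.08 0 0 0;0 0 0 0 0 0")

```text
time_s: 41.65
tcp_pos: [0.4971, -0.3037, -0.0325]
ee_rot: [[-0.788, -0.616, 0.01], [-0.616, 0.788, 0.005], [-0.011, -0.002, -1.0]]
wrist_force: [-0.8, 0.1, -4.3]
gripper_width: 0.224
gripper_force: 30.0
```

play_rows(commands="0 0 -0.06 0 0 0;0 0 -0.05 0 0 0;0 0 0 0 0 0")

```text
time_s: 41.95
tcp_pos: [0.4975, -0.304, -0.0354]
ee_rot: [[-0.788, -0.616, 0.01], [-0.616, 0.788, 0.005], [-0.011, -0.003, -1.0]]
wrist_force: [-1.3, 0.3, -0.0]
gripper_width: 0.226
gripper_force: 30.0
```

Touching the bench. Now I'll open, lift clear and check everything.

play_rows(commands="0 0 0 0 0 0;0 0 0 0 0 0;0 0 0 0 0 0;0 0 0 0 0 0;0 0 0 0 0 0;0 0 0.3 0 0 0;0 0 0.6 0 0 0;0 0 0.9 0 0 0;0 0 0.9 0 0 0;0 0 0.9 0 0 0;-0.6 0.6 0.9 0 0 0;-0.6 0.6 0.6 0 0 0;-0.6 0.6 0 0 0 0;0 0 0 0 0 0;0 0 0 0 0 0", grip=45)

```text
time_s: 43.45
tcp_pos: [0.4433, -0.2497, 0.118]
ee_rot: [[-0.787, -0.617, 0.011], [-0.617, 0.787, 0.004], [-0.011, -0.003, -1.0]]
wrist_force: [0.5, -0.5, -0.3]
gripper_width: 0.516
gripper_force: 0.0
```

```bash
python3 m5.py s17|sed -n 1,7p; python3 - <<'E'
from h import *
p,d,i=load('s17');hh=cv2.cvtColor(p,cv2.COLOR_BGR2HSV).astype(int)
X=np.full(p.shape[:2]+(3,),np.nan);c,uv=cloud(i,d,d>0);X[uv[:,1],uv[:,0]]=c
m=(hh[...,0]<14)&(hh[...,1]>175)&(hh[...,2]>110)&(X[...,2]>.015)&(X[...,2]<.04)&(X[...,1]<-.2)&(X[...,1]>-.42)&(X[...,0]<.6)
q=X[m];print('handle',len(q),cv2.minAreaRect(q[:,:2].astype(np.float32)),np.median(q[:,2]))
a=cv2.resize(p[140:420,140:560],(800,533));cv2.imwrite('pics/fin.png',a)
E
```

```text
43.45 [ 0.4433 -0.2497  0.118 ] [[-0.787, -0.617, 0.011], [-0.617, 0.787, 0.004], [-0.011, -0.003, -1.0]] [ 0.5 -0.5 -0.3]
bmark 157 [0.6076 0.2394 0.0427] [[0.5957, 0.2266, 0.0391], [0.6188, 0.2525, 0.0469]]
tab 292 [0.6174 0.1877 0.0367] [[0.6077, 0.1716, 0.0086], [0.6203, 0.2037, 0.0503]]
ymark 160 [0.5223 0.2401 0.0426] [[0.5098, 0.2261, 0.0394], [0.5352, 0.2541, 0.0463]]
bumper 25 [0.6088 0.2149 0.034 ] [[0.605, 0.21, 0.0298], [0.6129, 0.2205, 0.0359]]
tongue 192 [0.6172 0.2118 0.0064] [[0.5949, 0.1674, -0.0005], [0.6375, 0.2236, 0.0476]]
   0.165 25 x [0.6023 0.6197] z 0.0332
handle 351 ((0.5003980994224548, -0.30285730957984924), (0.1271604746580124, 0.017769627273082733), 37.90961837768555) 0.027545723949380433
```

View pics/fin.png

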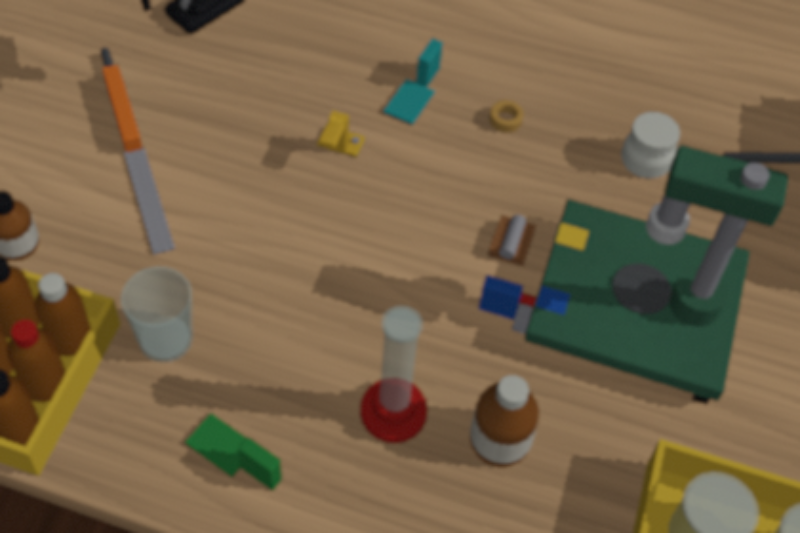

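The final picture shows the bar flat and clear at left (135,150), the shim under the press with its tab at the red bumper (515,300), and the bystanders in place. The press mark is steady at z = 0.0425, which matches resting on the shim. Handing in.

```bash
python3 -c "
from station import r
print(r.finish_job())"
```

```text
the job is handed in; nothing more can be done
None
```

The job is handed in at about 43 s, with no verdict returned: the press rests on the shim, whose tab bore on the bumper at about 9.5 N for over a second, the bar lies flat and clear, the bar's swing under and out of the keeper dragged the press a few mm sideways and mostly back, and since the real fingertips sit about 39 mm above the reported TCP, I corrected heights for that after two empty grasps.

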